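# Pack out a specimen clamp with spacers and hold it tight

## Robot

A 7-joint arm with a two-finger parallel gripper is mounted at the origin on the work surface. World frame = base frame: x ahead of the robot, y to its left, z up, the work surface at z = 0. Lengths are in mm, angles in rad, forces in N, time in s.
With the tool pointing down it reaches from about 400 to 875 mm from the base axis. Payload 4.4 kg.
Tool frame: the origin (TCP) lies at the very end of the fingers, on their centre line; the grasp point (between the pads) lies 19 mm behind it; z points along the fingers, y is the direction in which the jaws open and shut (so a half turn about z gives the same grasp; the last joint's range is limited). The gripper opens to 85 mm and grips with 20 to 120 N. Pads are 22 mm wide; open, the fingers measure 114 mm over their backs; the gripper's body (76 mm by 85 mm) begins 54 mm behind the grasp point. The pads swing forward as they close: fully open they stand 13 mm farther back than shut.
Start: joints at [1.089, 0.628, 0.038, 1.517, -0.027, 0.996, -0.02], TCP at [262.577, -594.618, 231.313] pointing down, gripper open.
Joint ranges: [-3.06, 3.06], [-0.37, 2.12], [-1.25, 1.32], [0.18, 2.47], [-1.1, 4.24], [0.23, 1.98], [-2.94, 2.94]. Speed limits (rad/s): [2.57, 2.57, 3.14, 3.14, 3.14, 3.14, 3.14].

## Interface

Orientations are given as [roll, pitch, yaw] about the fixed x, y, z axes, in that order (R = Rz(yaw) Ry(pitch) Rx(roll)).
In Python, from cell import read_state, get_image, finish_job gives the robot as it stands.
- The arm moves only by the tool carry_out, never from a script. Its argument "series" is a list that holds one entry, the list of rows, each a list of 7 numbers: the shift along the tool's x, y, z in cm, then the turn, a rotation vector about the tool's x, y, z in rad, then the finger opening in cm, from 0 to 8.54. In form: [[[x, y, z, wx, wy, wz, grip], ...]]. A call has 1 to 5 rows; each row is the pose to reach, as a shift and turn from the pose commanded when the call began, along the tool's axes at that moment; what a row does not reach only later rows make up. A row lasts 1/12 s, in which the tool goes at most 41.7 mm and 7.16 degrees, less where a joint would pass 70% of its speed; a pose out of reach is approached as far as the arm can. A call with a gripper value outside its range is refused whole. The fingers move at their own pace and stop on an object; the grip force is fixed at half the most. Time passes only in rows, so rows that repeat a pose let the fingers close. It gives the time, the measured TCP pose, the force and the opening at its end, in the units of the state.
- read_state(): the state, without advancing time (a new reading comes with each control period).
- get_image(name): name is "side" or "top" or "wrist"; returns a dict with "img" (400x640x3 uint8, blue, green, red), "z_map" (400x640 float32, mm along the optical axis (not along the pixel's ray), 0 where there is no reading), "mtx" (3x3 intrinsics, pixels), "T" (4x4, takes a point from camera to world coordinates); the wrist camera has in their place "T_tool_cam" (4x4, takes a point from camera to tool coordinates, whose origin is the TCP and whose axes are the flange's). Camera axes: x right, y down, z forward; pixel columns grow to the right and rows downward; lengths in mm; the calibration is good to about 2 mm. A picture is of the moment at which its call begins: read the wrist's pose just before it.
- finish_job(): hands the job in, once; it reports no verdict.
The state is a dict: "clock": time; "qpos": joint angles; "qd": joint speeds; "tau": joint torques, N m; "eef_pos": TCP position; "tool_rot": TCP orientation; "force": force on the tool from outside, world axes, zero at the start; "torque": the same for the moment, N m; "width": finger opening in mm.
Only numpy, scipy, OpenCV 4.12 (cv2) and the standard library are available. Lean on these libraries where they do the work, as an engineer would, in place of code of your own. Each camera call takes 0.05 s, during which the arm holds its last target.

## Task

The resin specimen standing in the bench clamp is loose: drop the dark metal spacer plates from above, upright and one at a time, into the trough between the specimen and the sliding jaw, using only as many as it takes until closing the jaw squeezes the stack tight against the spring pad. Take the jaw by its black handle and push until the stack has pressed the spring pad in about half way, and finish while still holding the jaw there, because the spring drives it back when let go. Leave spare spacers standing where they are and do not disturb the rest of the bench.

Things in the scene. Friction and masses are not known exactly. Their poses are not given: they have to be found in the camera images.
- clamp: Aluminium clamp bed fixed to the bench, 235 x 90 mm plate 12 mm thick. Origin on the bench, on the trough's centre line; +x runs along the trough from the jaw towards the spring pad (the closing direction), z up. The plate spans x -135 to +100 mm. On it an open-topped trough along x: floor 12 mm above the bench, inner width 58 mm (y -29 to +29), walls 6 mm thick with tops 30 mm above the bench. Order along +x: jaw, empty gap, specimen, spring pad, stop
- jaw (a joint): Travel of the sliding steel jaw along the clamp's +x, in m: 0 fully open (its front face at clamp x = -70 mm), 0.040 at its end stop (face at x = -30 mm). About 2 N of friction, stays where it is left unless the spring pushes it
- jaw_grip (a point): Point to grip on the jaw's upright round black handle (20 mm diameter, 46 mm tall, from 62 to 108 mm above the bench, point at 88 mm). It moves with the jaw; the jaw's front face lies 24 mm ahead of it along the clamp's +x. The jaw plate is 50 mm wide with its top 62 mm above the bench
- pad (a joint): How far the spring pad is pushed in, in m: 0 relaxed, 0.010 bottomed, along the clamp's +x. The spring pushes back with 3 N at first touch plus 1 N per mm. Half way is 0.005
- pad_face (a point): Centre of the front face of the black rubber spring pad (50 mm wide, 43 mm high), 34.5 mm above the bench. The face looks along the clamp's -x; the pad and the steel stop behind it stand at a different place along the trough each time. The specimen stands against this face at the start (within 2 mm)
- specimen_mid (a point): Centre of the amber resin specimen block with a white inlay, 28 mm thick along the trough (x), 36 mm wide (y), 48 mm tall, about 60 g, standing loose on the trough floor
- spacer0_mid (a point): Centre of a plain dark anodised aluminium spacer plate standing upright on the bench: 16 mm thick along its own x, 46 mm wide along its own y, 55 mm tall, about 110 g. The three are alike. It goes into the trough with its thickness along the trough, its width across
- spacer1_mid (a point): Centre of a plain dark anodised aluminium spacer plate standing upright on the bench: 16 mm thick along its own x, 46 mm wide along its own y, 55 mm tall, about 110 g. The three are alike. It goes into the trough with its thickness along the trough, its width across
- spacer2_mid (a point): Centre of a plain dark anodised aluminium spacer plate standing upright on the bench: 16 mm thick along its own x, 46 mm wide along its own y, 55 mm tall, about 110 g. The three are alike. It goes into the trough with its thickness along the trough, its width across
- dish: Bystander: clear shut petri dish, 90 mm across, 15 mm high. Origin at the centre of its underside. Leave alone
- weight: Bystander: brass weight with a knob, 28 mm across, 46 mm high. Origin at the centre of its underside. Leave alone
- dropper: Bystander: amber dropper bottle, 32 mm across, 75 mm high. Origin at the centre of its underside. Leave alone
- jar: Bystander: glass jar with white cap, 56 mm across, 70 mm high. Origin at the centre of its underside. Leave alone
- beaker: Bystander: open glass beaker, 68 mm across, 90 mm high. Origin at the centre of its underside. Leave alone
- slidebox: Bystander: grey slide box, 32 x 85 x 28 mm. Origin at the centre of its underside. Leave alone
- stopper: Bystander: black rubber stopper, 32 mm across, 28 mm high. Origin at the centre of its underside. Leave alone
Not all that is in view belongs to the job. What is shaped like the part that bears spacer1_mid but yellow is not meant.

How it is judged (in metres and radians):
On the way:
1. a spacer stands in the trough, let go ((((x of spacer0_mid in the frame of clamp between -0.075 and 0.03 m and y of spacer0_mid in the frame of clamp between -0.02 and 0.02 m and z of spacer0_mid in the frame of clamp below 0.0435 m and angle between spacer0_mid's own z axis and vertical below 0.12 rad) and contact force between the fingers and spacer0 below 0.3 N) or ((x of spacer1_mid in the frame of clamp between -0.075 and 0.03 m and y of spacer1_mid in the frame of clamp between -0.02 and 0.02 m and z of spacer1_mid in the frame of clamp below 0.0435 m and angle between spacer1_mid's own z axis and vertical below 0.12 rad) and contact force between the fingers and spacer1 below 0.3 N) or ((x of spacer2_mid in the frame of clamp between -0.075 and 0.03 m and y of spacer2_mid in the frame of clamp between -0.02 and 0.02 m and z of spacer2_mid in the frame of clamp below 0.0435 m and angle between spacer2_mid's own z axis and vertical below 0.12 rad) and contact force between the fingers and spacer2 below 0.3 N))), for 0.2 s.
At the end, for the whole second after the job is handed in: Fingers press the still jaw, which squeezes upright seated spacers and specimen against the pad (each over 2 N); pad in 2.5 to 9 mm; jaw in its last 17 mm of travel; fingers off the stack; spares upright within 30 mm of their start; bystanders within 40 mm (value of joint pad between 0.0025 and 0.009 m and value of joint jaw above 0.023 m and velocity of joint jaw between -0.005 and 0.005 m/s and contact force between the fingers and jaw above 2 N and (contact force between jaw and spacer0 above 2 N or contact force between jaw and spacer1 above 2 N or contact force between jaw and spacer2 above 2 N) and contact force between specimen and pad above 2 N and (contact force between specimen and spacer0 above 2 N or contact force between specimen and spacer1 above 2 N or contact force between specimen and spacer2 above 2 N) and angle between specimen_mid's own z axis and vertical below 0.12 rad and z of specimen_mid in the frame of clamp below 0.04 m and ((x of spacer0_mid in the frame of clamp between -0.075 and 0.03 m and y of spacer0_mid in the frame of clamp between -0.02 and 0.02 m and z of spacer0_mid in the frame of clamp below 0.0435 m and angle between spacer0_mid's own z axis and vertical below 0.12 rad) or (distance of spacer0_mid from where it was at the start of the episode below 0.03 m and angle between spacer0_mid's own z axis and vertical below 0.12 rad)) and ((x of spacer1_mid in the frame of clamp between -0.075 and 0.03 m and y of spacer1_mid in the frame of clamp between -0.02 and 0.02 m and z of spacer1_mid in the frame of clamp below 0.0435 m and angle between spacer1_mid's own z axis and vertical below 0.12 rad) or (distance of spacer1_mid from where it was at the start of the episode below 0.03 m and angle between spacer1_mid's own z axis and vertical below 0.12 rad)) and ((x of spacer2_mid in the frame of clamp between -0.075 and 0.03 m and y of spacer2_mid in the frame of clamp between -0.02 and 0.02 m and z of spacer2_mid in the frame of clamp below 0.0435 m and angle between spacer2_mid's own z axis and vertical below 0.12 rad) or (distance of spacer2_mid from where it was at the start of the episode below 0.03 m and angle between spacer2_mid's own z axis and vertical below 0.12 rad)) and contact force between the fingers and spacer0 below 0.3 N and contact force between the fingers and spacer1 below 0.3 N and contact force between the fingers and spacer2 below 0.3 N and contact force between the fingers and specimen below 0.3 N and distance of each of dish, weight, dropper, jar, beaker, slidebox, stopper from where it was at the start of the episode below 0.04 m); the arm keeps its last pose, push and grip.
It fails at once if the specimen is tipped over or lifted out (angle between specimen_mid's own z axis and vertical above 0.4 rad or z of specimen_mid in the frame of clamp above 0.055 m).
It fails at once if a bystander is knocked away (distance of any of dish, weight, dropper, jar, beaker, slidebox, stopper from where it was at the start of the episode above 0.04 m).
It also fails if it takes over 72 s, if anything falls off the work surface, if the arm or the gripper's body presses on something with over 40 N, if the wrist force passes 120 N, or if a joint passes its speed limit or range.

## Working session

There is one attempt and no reset: what is moved stays moved. The work goes in short steps, Python scripts to look and compute and a tool call to move; the robot and the scene stay as the last step left them, time stands still between calls to the robot, and variables do not carry over. Pictures are saved under pics/ and viewed, and the job is handed in when it is done.

Besides the shell and the picture viewer there is one more tool, called after "Call:" in YAML: its name, and indented under it one key for each argument. carry_out: Moves the arm, as the interface text tells. Its arguments: {"type":"object","properties":{"series":{"type":"array","items":{"type":"array","items":{"type":"array","items":{"type":"number"}}}}},"required":["series"]}

```bash
ls; mkdir -p pics; python3 - <<'E'
from cell import *
import cv2
s=read_state();print(s)
for n in("side","top","wrist"):
    d=get_image(n);cv2.imwrite(f"pics/{n}0.png",d["img"]);print(n,d["mtx"],d.get("T",d.get("T_tool_cam")))
E
```

```text
pics
{'clock': 0.0, 'qpos': array([ 1.08920452,  0.6293278 ,  0.03845161,  1.51841831, -0.02698195,
        0.99628956, -0.01999966]), 'qd': array([ 0.000755  , -0.00015619, -0.00108704,  0.00099072,  0.00189693,
       -0.00025576, -0.00012556]), 'tau': array([ 3.50994460e-04, -5.63402367e+01,  1.22674081e+00, -1.93446833e+01,
        1.11081617e-02,  1.06173943e-02,  2.37528491e-05]), 'eef_pos': array([ 262.29792025, -594.01816657,  230.38506653]), 'tool_rot': array([-3.13966849e+00,  4.63190096e-05,  4.15793065e-01]), 'force': array([ 0.2352461 , -0.07148719, -0.69933991]), 'torque': array([-0.04322123,  0.0027046 ,  0.02970749]), 'width': 85.15200721013419}
side [[394.7190327    0.         318.8803569 ]
 [  0.         394.7190327  205.43869579]
 [  0.           0.           1.        ]] [[-9.91970569e-01 -6.36955488e-02  1.09257806e-01  4.56002652e+02]
 [-1.26167936e-01  5.57980954e-01 -8.20206624e-01  8.43360639e+02]
 [-8.72026357e-03 -8.27405663e-01 -5.61537020e-01  5.68653860e+02]
 [ 0.00000000e+00  0.00000000e+00  0.00000000e+00  1.00000000e+00]]
top [[441.25647028   0.         320.91122957]
 [  0.         441.25647028 197.75969724]
 [  0.           0.           1.        ]] [[-2.72685935e-02 -9.91049760e-01  1.30678220e-01  4.07234681e+02]
 [-9.99407723e-01  2.97737472e-02  1.72547651e-02  1.16410173e+02]
 [-2.09911111e-02 -1.30130309e-01 -9.91274672e-01  1.22133626e+03]
 [ 0.00000000e+00  0.00000000e+00  0.00000000e+00  1.00000000e+00]]
wrist [[281.20166068   0.         319.89561392]
 [  0.         281.20166068 198.45584694]
 [  0.           0.           1.        ]] [[-8.83334073e-04 -9.46505062e-01 -3.22687756e-01  8.31601577e+01]
 [ 9.99999473e-01 -6.67518507e-04 -7.79465466e-04 -8.18593946e-02]
 [ 5.22367960e-04 -3.22688274e-01  9.46505153e-01 -1.41274956e+02]
 [ 0.00000000e+00  0.00000000e+00  0.00000000e+00  1.00000000e+00]]
```

View pics/top0.png

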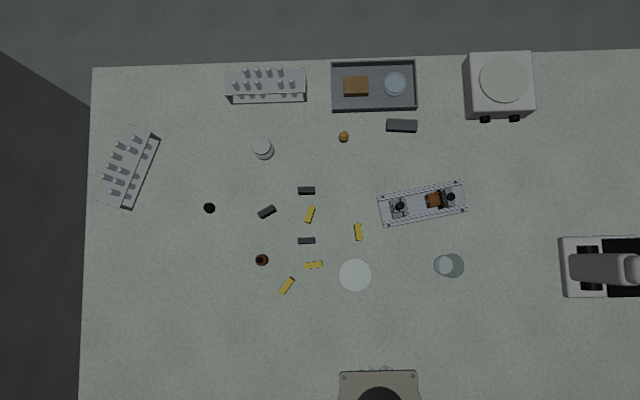

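View pics/side0.png

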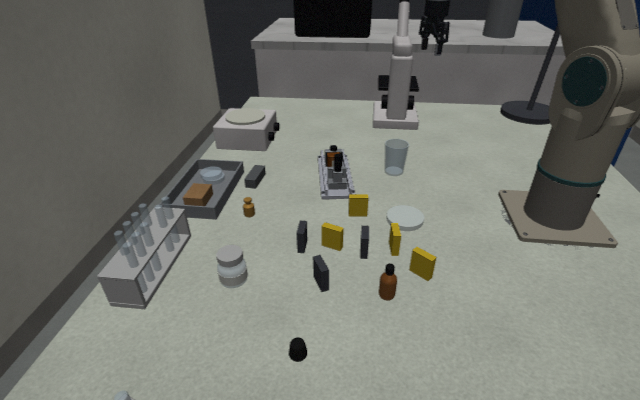

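```bash
cat > h.py <<'E'
from cell import *
import cv2,numpy as np
from scipy.spatial.transform import Rotation as R
def TW(name,d,s=None):
    if name!="wrist": return d["T"]
    T=np.eye(4);T[:3,:3]=R.from_euler('xyz',s["tool_rot"]).as_matrix();T[:3,3]=s["eef_pos"]
    return T@d["T_tool_cam"]
def ray(T,K,u,v,z):
    r=T[:3,:3]@np.linalg.solve(K,[u,v,1.]); o=T[:3,3]; return o+r*(z-o[2])/r[2]
def proj(T,K,p):
    c=np.linalg.inv(T)@np.append(p,1);q=K@c[:3];return q[:2]/q[2]
def cloud(T,K,zm):
    v,u=np.mgrid[:zm.shape[0],:zm.shape[1]]
    c=np.stack([(u-K[0,2])/K[0,0]*zm,(v-K[1,2])/K[1,1]*zm,zm],-1)
    return c@T[:3,:3].T+T[:3,3]
E
python3 - <<'E'
from h import *
d=get_image("top");im=d["img"]
cv2.imwrite("pics/topc1.png",cv2.resize(im[165:300,235:365],None,fx=4.4,fy=4.4,interpolation=2))
cv2.imwrite("pics/topc2.png",cv2.resize(im[165:240,365:480],None,fx=6.5,fy=6.5,interpolation=2))
P=cloud(d["T"],d["mtx"],d["z_map"])
for u,v in[(306,190),(267,211),(306,240),(399,205),(452,196),(433,199),(420,205),(401,126)]:
    print(u,v,P[v,u].round(1))
E
```

```text
306 190 [583.1 176.   55.3]
267 211 [529.6 281.   56.7]
306 240 [449.9 179.   56.9]
399 205 [529.6 -61.2 108.3]
452 196 [ 553.8 -207.6   66.7]
433 199 [ 548.  -158.8   61.4]
420 205 [ 537.9 -132.9   17.3]
401 126 [757.5 -89.9  32.2]
```

View pics/topc1.png

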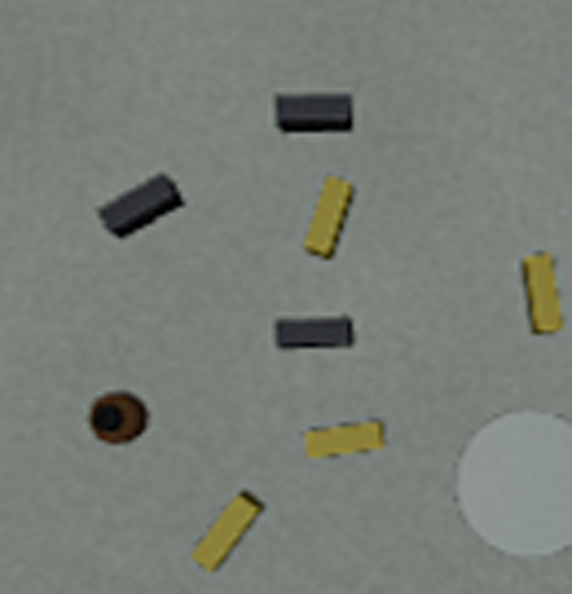

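View pics/topc2.png

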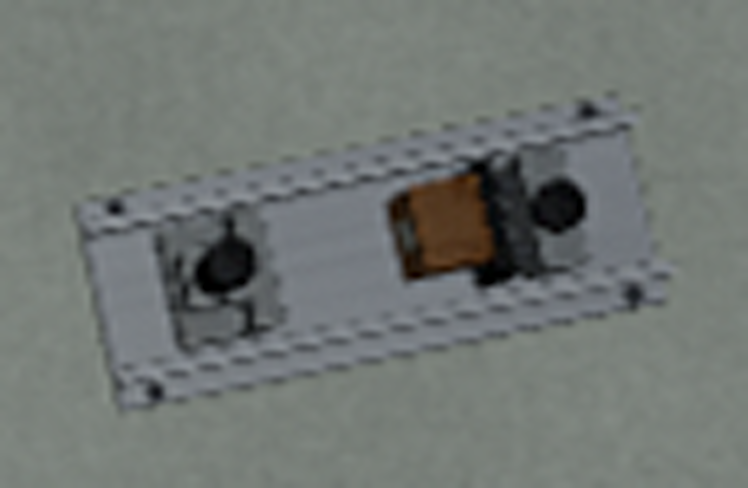

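View pics/wrist0.png

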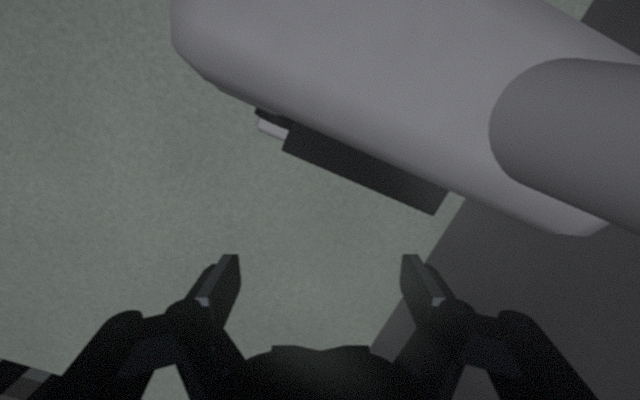

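```bash
python3 - <<'E'
from h import *
d=get_image("top");im=d["img"];T=d["T"];K=d["mtx"]
P=cloud(T,K,d["z_map"])
# microscope
sub=P[225:310,545:640];m=sub[...,2]>60
print("scope",sub[m].min(0).round(),sub[m].max(0).round())
for h in(150,250,300,350):
    q=sub[sub[...,2]>h]
    if len(q):print(h,q.min(0).round(),q.max(0).round())
# dark spacers: mask of dark pixels near
hsv=cv2.cvtColor(im,cv2.COLOR_BGR2HSV)
for name,(u,v) in dict(A=(306,190),B=(267,211),C=(306,240)).items():
    m=np.zeros(im.shape[:2],np.uint8)
    m[v-15:v+15,u-18:u+18]=((hsv[...,2]<75))[v-15:v+15,u-18:u+18]
    top=m&(P[...,2]>48)
    q=P[top>0]; c,sz,a=cv2.minAreaRect(q[:,:2].astype(np.float32))
    print(name,"top cloud",q.mean(0).round(1),len(q),np.round(c,1),np.round(sz,1),round(a,1), "color",im[v,u])
# clamp
m=np.zeros(im.shape[:2],bool);m[165:240,365:480]=True
q=P[m&(P[...,2]>8)&(P[...,2]<40)]
c,sz,a=cv2.minAreaRect(q[:,:2].astype(np.float32));print("clamp",np.round(c,1),np.round(sz,1),a)
am=m&(hsv[...,0]<20)&(hsv[...,1]>120);q=P[am&(P[...,2]>52)];print("spec",q.mean(0),cv2.minAreaRect(q[:,:2].astype(np.float32)))
q=P[m&(P[...,2]>95)];print("handle",q.mean(0),q.min(0),q.max(0))
q=P[m&(P[...,2]>50)];print(cv2.minAreaRect(q[:,:2].astype(np.float32)))
E
```

```text
scope [ 292. -632.   60.] [ 432.  116. 1221.]
150 [ 327. -547.  150.] [ 407.  116. 1221.]
250 [ 332. -529.  250.] [ 407.  116. 1221.]
300 [ 407.  116. 1221.] [ 407.  116. 1221.]
350 [ 407.  116. 1221.] [ 407.  116. 1221.]
A top cloud [582.8 177.   68.5] 93 [499.1 158.4] [197.6  42.2] 12.5 color [53 50 48]
B top cloud [530.4 285.2  56.2] 94 [530.6 284.7] [14.  44.4] 30.4 color [58 55 53]
C top cloud [449.4 179.8  56.7] 93 [449.6 179.1] [14.  42.6] 2.2 color [53 49 47]
clamp [ 548.8 -137.3] [301.6 193.3] 86.21177673339844
spec [ 548.26482567 -161.12163513   61.10319153] ((549.0828247070312, -162.11424255371094), (34.549320220947266, 33.6513557434082), 12.888861656188965)
handle [484.70393508   3.22668972 517.55238604] [407.23468142 -71.86451811  95.86939552] [ 539.92830737  116.41017298 1221.33626195]
((505.5947265625, -41.4302978515625), (73.56829833984375, 364.6105651855469), 20.52202606201172)
```

Call:
carry_out:
  series:
    - [[0,0,-4,0,0,0,8.5],[0,0,-8,0,0,0,8.5],[0,0,-12,0,0,0,8.5],[0,0,-16,0,0,0,8.5],[0,0,-16,0,0,0,8.5]]

```text
clock: 0.67
eef_pos: [263.9, -597.9, 400.6]
tool_rot: [3.126, -0.0, 0.416]
force: [-0.2, -0.3, 0.8]
width: 84.9
```

```bash
python3 - <<'E'
from h import *
d=get_image("top");s=read_state();print(s["clock"],s["eef_pos"])
d2=get_image("side");im=d2["img"];T=d2["T"];K=d2["mtx"];P=cloud(T,K,d2["z_map"])
sub=P[0:125,365:425].reshape(-1,3);sub=sub[(sub[:,1]<-450)&(sub[:,1]>-700)&(sub[:,0]<500)]
print(sub.min(0),sub.max(0))
E
```

```text
0.7167 [ 263.37709086 -596.69942945  396.53874488]
[ 239.27977498 -699.85675881   -5.06435162] [ 470.09382098 -489.11219487  391.66120436]
```

```bash
cat >> h.py <<'E'
def plan(p,yaw_deg,n=5,grip=8.5):
    s=read_state();Rm=R.from_euler('xyz',s["tool_rot"])
    Rt=R.from_euler('xyz',[np.pi,0,np.radians(yaw_deg)])
    t=Rm.inv().apply(np.array(p)-s["eef_pos"])/10; w=(Rm.inv()*Rt).as_rotvec()
    print("pos",s["eef_pos"].round(1),"rot",s["tool_rot"].round(3),"t",round(s["clock"],2),"| shift cm",t.round(2),"turn",w.round(3),"rows>=",round(max(np.linalg.norm(t)/4.17,np.degrees(np.linalg.norm(w))/7.16),1))
E
python3 -c "
from h import *
plan([400,-420,380],23.8+34)"
```

```text
pos [ 262.9 -595.3  393.3] rot [ 3.138 -0.     0.416] t 0.77 | shift cm [ 19.62 -10.5    1.29] turn [ 0.004  0.001 -0.593] rows>= 5.3
```

Call:
carry_out:
  series:
    - [[3.5,-2,0,0,0,-0.12,8.5],[7,-4,0,0,0,-0.24,8.5],[10.5,-6,0,0,0,-0.36,8.5],[14,-8,0,0,0,-0.48,8.5],[17.5,-10,0,0,0,-0.6,8.5]]

```text
clock: 1.18
eef_pos: [382.4, -430.0, 389.3]
tool_rot: [-3.138, -0.001, 1.022]
force: [0.3, -1.4, 0.4]
width: 85.1
```

```bash
python3 -c "
from h import *
plan([450,-220,380],58+35)"
```

```text
pos [ 382.4 -430.   389.3] rot [-3.138e+00 -1.000e-03  1.022e+00] t 1.18 | shift cm [21.44 -5.19  0.97] turn [-0.003 -0.002 -0.601] rows>= 5.3
```

Call:
carry_out:
  series:
    - [[4,-1,0,0,0,-0.12,8.5],[8,-2,0,0,0,-0.24,8.5],[12,-3,0,0,0,-0.36,8.5],[16,-4,0,0,0,-0.48,8.5],[20,-5,0,0,0,-0.6,8.5]]

```text
clock: 1.6
eef_pos: [444.4, -233.7, 389.6]
tool_rot: [-3.139, -0.002, 1.622]
force: [1.7, -0.6, -0.0]
width: 85.0
```

```bash
python3 -c "
from h import *
plan([530,-60,320],100)"
```

```text
pos [ 444.4 -233.7  389.6] rot [-3.139e+00 -2.000e-03  1.622e+00] t 1.6 | shift cm [16.9   9.45  6.96] turn [-0.003 -0.002 -0.123] rows>= 4.9
```

Call:
carry_out:
  series:
    - [[3.4,1.9,1.4,0,0,-0.03,8.5],[6.8,3.8,2.8,0,0,-0.06,8.5],[10.2,5.7,4.2,0,0,-0.1,8.5],[13.6,7.6,5.6,0,0,-0.12,8.5],[17,9.5,7,0,0,-0.12,8.5]]

```text
clock: 2.02
eef_pos: [531.7, -60.3, 319.0]
tool_rot: [-3.139, -0.001, 1.737]
force: [0.0, -1.2, -0.3]
width: 84.9
```

Call:
carry_out:
  series:
    - [[0,0,0,0,0,0,8.5],[0,0,0,0,0,0,8.5],[0,0,0,0,0,0,8.5]]

```text
clock: 2.27
eef_pos: [531.4, -62.4, 319.9]
tool_rot: [-3.138, -0.0, 1.736]
force: [-0.4, -0.6, 0.4]
width: 84.8
```

```bash
python3 - <<'E'
from h import *
s=read_state();d=get_image("wrist");im=d["img"]
np.savez("w1.npz",img=im,z=d["z_map"],K=d["mtx"],T=TW("wrist",d,s))
print(s["eef_pos"],s["tool_rot"])
cv2.imwrite("pics/w1.png",im)
t=get_image("top");np.savez("t1.npz",img=t["img"],z=t["z_map"],K=t["mtx"],T=t["T"])
E
```

```text
[531.42665057 -62.43536105 319.92301338] [-3.13843165e+00 -2.70881680e-04  1.73616722e+00]
```

View pics/w1.png

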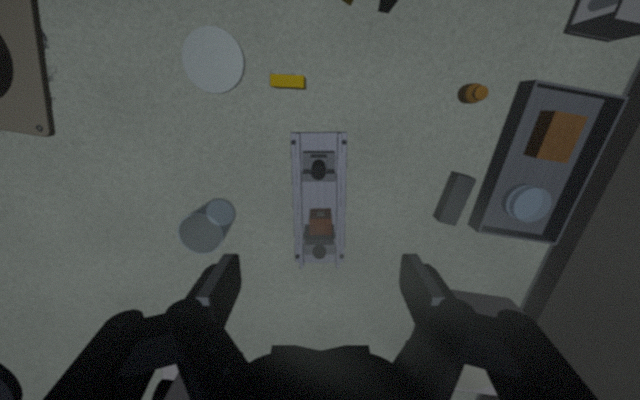

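```bash
python3 - <<'E'
from h import *
for f,box in(("w1.npz",(125,275,280,360)),):
    f=np.load(f);im=f["img"];T=f["T"];K=f["K"];P=cloud(T,K,f["z"])
    m=np.zeros(im.shape[:2],bool);m[box[0]:box[1],box[2]:box[3]]=True
    for lo,hi in((6,40),(24,36),(50,75),(95,112)):
        mm=m&(P[...,2]>lo)&(P[...,2]<hi);q=P[mm]
        c,sz,a=cv2.minAreaRect(q[:,:2].astype(np.float32));print(lo,hi,len(q),q.mean(0).round(1),np.round(c,1),np.round(sz,1),round(a,1))
    print(P[150:260:4,319].round(0).tolist())
    print("bench z",np.median(P[100:120,290:340,2]))
cv2.imwrite("pics/w1c.png",cv2.resize(im[125:275,275:365],None,fx=4,fy=4,interpolation=2))
E
```

```text
6 40 5269 [ 537.5 -120.1   16.6] [ 540.7 -139.5] [ 90.1 234.9] 9.8
24 36 1476 [ 536.6 -117.9   29.2] [ 540.6 -139.4] [ 70.1 234.7] 9.8
50 75 1190 [ 542.8 -146.3   58. ] [ 539.3 -134.5] [ 48.9 164.7] 9.7
95 112 201 [528.  -64.2 105.6] [528.  -64.8] [19.5 18.6] 7.6
[[527.0, -51.0, 13.0], [528.0, -53.0, 35.0], [528.0, -55.0, 61.0], [528.0, -56.0, 85.0], [529.0, -56.0, 106.0], [529.0, -61.0, 107.0], [530.0, -67.0, 106.0], [531.0, -72.0, 106.0], [536.0, -104.0, 11.0], [537.0, -110.0, 11.0], [538.0, -117.0, 12.0], [539.0, -124.0, 10.0], [540.0, -131.0, 11.0], [541.0, -138.0, 11.0], [543.0, -146.0, 10.0], [543.0, -149.0, 20.0], [543.0, -149.0, 39.0], [543.0, -149.0, 55.0], [544.0, -155.0, 58.0], [546.0, -161.0, 58.0], [547.0, -168.0, 58.0], [548.0, -174.0, 59.0], [549.0, -183.0, 55.0], [551.0, -198.0, 41.0], [551.0, -196.0, 58.0], [552.0, -200.0, 64.0], [553.0, -207.0, 64.0], [555.0, -215.0, 61.0]]
bench z -1.3059043087197608
```

View pics/w1c.png

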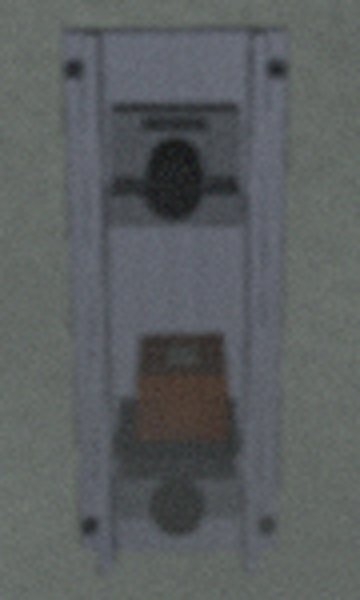

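```bash
python3 -c "
from h import *
plan([450,179,210],182)"
```

```text
pos [531.7 -63.7 320.9] rot [-3.140e+00  1.000e-03  1.733e+00] t 2.37 | shift cm [25.28 -4.12 11.08] turn [-1.000e-03 -0.000e+00 -1.443e+00] rows>= 11.5
```

Call:
carry_out:
  series:
    - [[2.4,-0.4,0.8,0,0,-0.12,8.5],[4.8,-0.8,1.6,0,0,-0.24,8.5],[7.2,-1.2,2.4,0,0,-0.36,8.5],[9.6,-1.6,3.2,0,0,-0.48,8.5],[12,-2,4,0,0,-0.6,8.5]]

```text
clock: 2.78
eef_pos: [492.6, 52.1, 281.4]
tool_rot: [3.141, 0.001, 2.338]
force: [0.4, 0.3, 1.0]
width: 84.9
```

```bash
python3 -c "
from h import *
plan([450,179,210],182)"
```

```text
pos [492.6  52.1 281.4] rot [3.141e+00 1.000e-03 2.338e+00] t 2.78 | shift cm [12.1   5.74  7.12] turn [-0.     0.001 -0.838] rows>= 6.7
```

Call:
carry_out:
  series:
    - [[2.4,1.1,1.4,0,0,-0.12,8.5],[4.8,2.3,2.8,0,0,-0.24,8.5],[7.2,3.4,4.2,0,0,-0.36,8.5],[9.7,4.6,5.7,0,0,-0.48,8.5],[12.1,5.7,7.1,0,0,-0.6,8.5]]

```text
clock: 3.2
eef_pos: [450.5, 179.2, 210.0]
tool_rot: [-3.141, 0.001, 2.938]
force: [0.3, -0.3, -0.4]
width: 84.9
```

Call:
carry_out:
  series:
    - [[0,0,0,0,0,-0.12,8.5],[0,0,0,0,0,-0.24,8.5],[0,0,0,0,0,-0.24,8.5],[0,0,0,0,0,-0.24,8.5]]

```text
clock: 3.53
eef_pos: [450.8, 178.4, 210.4]
tool_rot: [-3.141, 0.0, -3.113]
force: [-0.3, 0.5, 0.3]
width: 85.0
```

```bash
cat >> h.py <<'E'
def look(fn,names=("wrist",)):
    s=read_state();d=get_image("wrist");T=TW("wrist",d,s);im=d["img"]
    cv2.imwrite("pics/"+fn,im);P=cloud(T,d["mtx"],d["z_map"])
    print("pos",s["eef_pos"].round(1),"rot",s["tool_rot"].round(3))
    return s,im,P
def dark_tops(im,P,lo=45,hi=62,zmax=80):
    hsv=cv2.cvtColor(im,cv2.COLOR_BGR2HSV)
    m=((P[...,2]>lo)&(P[...,2]<hi)&(hsv[...,1]<110)&(P[...,0]>350)).astype(np.uint8)
    m[250:]=0
    n,l,st,ce=cv2.connectedComponentsWithStats(m)
    for i in range(1,n):
        if st[i,4]<60:continue
        q=P[l==i];r=cv2.minAreaRect(q[:,:2].astype(np.float32))
        print(st[i],ce[i].round(),"c",np.round(r[0],1),"sz",np.round(r[1],1),"ang",round(r[2],1),"z",q[:,2].mean().round(1),"col",im[l==i].mean(0).round())
E
python3 -c "
from h import *
s,im,P=look('w2.png');dark_tops(im,P)
plan([450,179,24],182)"
```

```text
pos [450.8 178.4 210.4] rot [-3.141  0.    -3.113]
[420 124  29  29 367] [431. 138.] c [400.2 298.3] sz [26.3 29.6] ang 73.9 z 50.2 col [40. 49. 57.]
[300 172  42  16 662] [320. 179.] c [448.1 179. ] sz [16.5 45.4] ang 1.7 z 53.2 col [53. 52. 49.]
[298 216  25  34  88] [309. 228.] c [512.4 162.8] sz [13.9 44.9] ang 51.0 z 50.5 col [53. 72. 75.]
[ 79 220  50  30 712] [103. 234.] c [520.8 -72.7] sz [47.  24.7] ang 77.4 z 55.9 col [53. 50. 47.]
[  0 231  21  19 226] [  8. 241.] c [ 535.2 -189.9] sz [22.2 32.5] ang 9.7 z 50.5 col [33. 31. 30.]
[385 233  42  17 412] [409. 243.] c [528.9 283.6] sz [16.1 45.8] ang 27.4 z 52.1 col [50. 50. 47.]
pos [450.9 178.5 210.5] rot [-3.141e+00  1.000e-03 -3.113e+00] t 3.58 | shift cm [ 0.1   0.06 18.65] turn [-0.     0.001 -0.007] rows>= 4.5
```

View pics/w2.png

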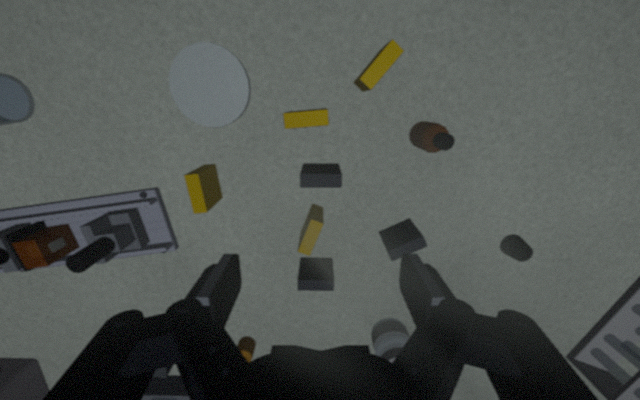

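The dark plates are at (320,175), (316,273) and (402,240). The yellow ones at (306,118), (380,65), (201,190) and (312,230) are decoys. I take the one at (320,175): it measures 16.5 x 45.4 mm and is dark grey, as the enlarged top crop also showed.

Call:
carry_out:
  series:
    - [[0.15,0,4,0,0,0,8.5],[0.25,0.05,8,0,0,0,8.5],[0.25,0.05,12,0,0,0,8.5],[0.25,0.05,16,0,0,0,8.5],[0.25,0.05,18.4,0,0,0,8.5]]

```text
clock: 4.0
eef_pos: [447.1, 178.3, 23.6]
tool_rot: [-3.14, -0.002, -3.112]
force: [0.2, -0.2, -0.1]
width: 85.0
```

Call:
carry_out:
  series:
    - [[0,0,0,0,0,0,8.5],[0,0,0,0,0,0,4],[0,0,0,0,0,0,4],[0,0,0,0,0,0,4],[0,0,0,0,0,0,4]]

```text
clock: 4.42
eef_pos: [449.3, 180.4, 28.5]
tool_rot: [3.141, 0.004, -3.109]
force: [0.2, -1.0, 2.6]
width: 44.6
```

Call:
carry_out:
  series:
    - [[0,0,0,0,0,0,4],[0,0,0,0,0,0,4],[0,0,0,0,0,0,4]]

```text
clock: 4.67
eef_pos: [449.3, 180.4, 28.5]
tool_rot: [3.141, 0.004, -3.109]
force: [-1.5, -0.4, 6.3]
width: 45.3
```

Call:
carry_out:
  series:
    - [[0,0,-2,0,0,0,4],[0,0,-5,0,0,0,4],[0,0,-8,0,0,0,4],[0,0,-12,0,0,0,4],[0,0,-12,0,0,0,4]]

```text
clock: 5.08
eef_pos: [451.3, 182.5, 153.3]
tool_rot: [3.137, 0.011, -3.108]
force: [0.6, 2.5, -1.2]
width: 44.6
```

```bash
python3 - <<'E'
from h import *
s,im,P=look('w3.png')
d=get_image("side");cv2.imwrite("pics/s3.png",cv2.resize(d["img"][100:320,230:480],None,fx=3,fy=2.7))
u=np.array([.170,-.985]);v=np.array([.985,.170]);o=np.array([543.7,-156.7])
print("target",o-20*u)
plan([*(o-20*u),160],99.8)
E
```

```text
pos [451.3 182.5 153.3] rot [ 3.137  0.011 -3.108]
target [ 540.3 -137. ]
pos [449.3 180.2 148.8] rot [ 3.141  0.005 -3.109] t 5.18 | shift cm [ -8.07 -32.    -1.11] turn [0.005 0.004 1.432] rows>= 11.5
```

View pics/w3.png

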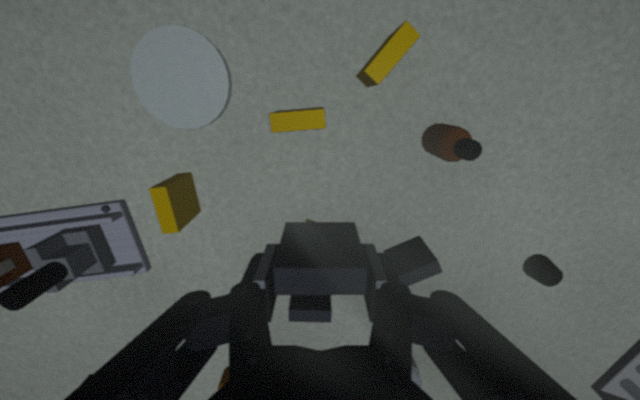

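View pics/s3.png

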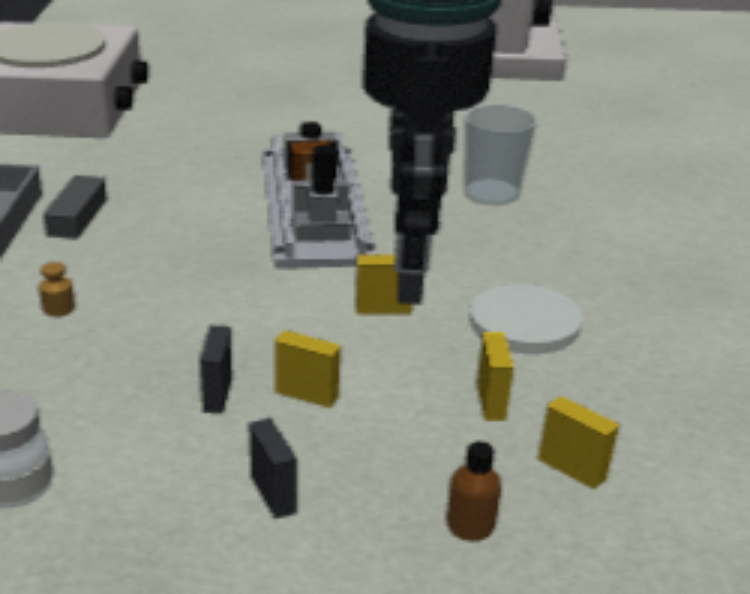

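Call:
carry_out:
  series:
    - [[-0.5,-2.2,-1,0,0,0.12,4],[-1,-4.5,-2,0,0,0.24,4],[-1.5,-7,-2,0,0,0.36,4],[-2,-9.5,-2,0,0,0.48,4],[-2.5,-12,-2,0,0,0.6,4]]

```text
clock: 5.6
eef_pos: [476.2, 59.4, 165.8]
tool_rot: [-3.14, -0.001, 2.57]
force: [0.4, -0.1, -1.5]
width: 44.7
```

```bash
python3 -c "
from h import *
plan([540.3,-137,165],99.8)"
```

```text
pos [476.2  59.4 165.8] rot [-3.14e+00 -1.00e-03  2.57e+00] t 5.6 | shift cm [-16.02 -13.04   0.09] turn [-0.002 -0.     0.828] rows>= 6.6
```

Call:
carry_out:
  series:
    - [[-2.8,-2.4,0,0,0,0.12,4],[-5.6,-4.8,0,0,0,0.24,4],[-8.5,-7.2,0,0,0,0.36,4],[-11.5,-9.6,0,0,0,0.48,4],[-14.5,-11.8,0,0,0,0.6,4]]

```text
clock: 6.02
eef_pos: [534.9, -118.7, 165.5]
tool_rot: [-3.139, -0.001, 1.969]
force: [0.7, 0.2, -2.3]
width: 44.9
```

```bash
python3 -c "
from h import *
plan([540.3,-137,165],99.8)"
```

```text
pos [ 534.9 -118.7  165.5] rot [-3.139e+00 -1.000e-03  1.969e+00] t 6.02 | shift cm [-1.89 -0.21  0.05] turn [-0.003 -0.     0.227] rows>= 1.8
```

Call:
carry_out:
  series:
    - [[-1,-0.1,0,0,0,0.12,4],[-1.9,-0.2,0,0,0,0.227,4],[-1.9,-0.2,0,0,0,0.227,4],[-1.9,-0.2,0,0,0,0.227,4],[-1.9,-0.2,0,0,0,0.227,4]]

```text
clock: 6.43
eef_pos: [540.9, -133.2, 165.8]
tool_rot: [-3.14, -0.001, 1.753]
force: [0.8, 1.0, -1.1]
width: 44.8
```

```bash
python3 - <<'E'
from h import *
s,im,P=look('w4.png')
plan([540.3,-137,165],99.8)
d=get_image("top");cv2.imwrite("pics/t4.png",cv2.resize(d["img"][160:250,360:490],None,fx=5,fy=5))
d=get_image("side");cv2.imwrite("pics/s4.png",cv2.resize(d["img"][120:240,270:400],None,fx=5,fy=5))
E
```

```text
pos [ 540.9 -133.2  165.8] rot [-3.140e+00 -1.000e-03  1.753e+00]
pos [ 541.1 -133.   166. ] rot [-3.141e+00 -1.000e-03  1.753e+00] t 6.48 | shift cm [-0.38 -0.15  0.1 ] turn [-0.001 -0.001  0.011] rows>= 0.1
```

View pics/w4.png

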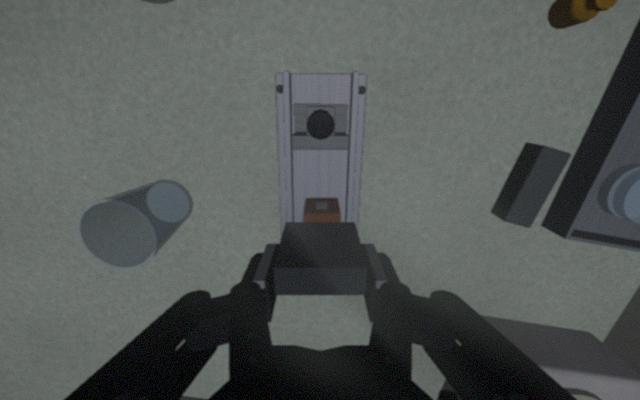

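View pics/s4.png

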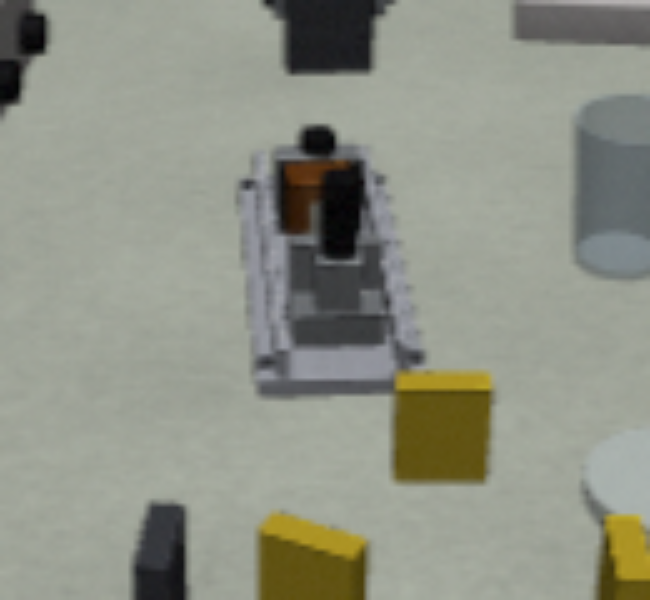

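```bash
python3 - <<'E'
from h import *
s=read_state();d=get_image("wrist");C=cloud(d["T_tool_cam"],d["mtx"],d["z_map"])
for v in range(215,296,6): print(v,C[v,300].round(1),C[v,340].round(1))
E
```

```text
215 [-37.7 -22.8 155.5] [-37.9  22.8 155.9]
221 [-45.2 -23.  155.8] [-45.   22.9 155.1]
227 [  8.8 -12.8  21.4] [ 9.1 12.5 20.8]
233 [  9.2 -12.2  12.1] [ 9.2 11.9 11.9]
239 [  8.8 -11.7   5. ] [ 9.1 11.3  4.3]
245 [  8.8 -11.2  -2.3] [ 9.3 10.8 -3.3]
251 [  9.3 -10.7  -9.8] [ 9.  10.4 -9.3]
257 [  9.3 -10.3 -16. ] [  9.1  10.  -15.6]
263 [  8.7 -10.  -20.5] [  9.    9.6 -21.1]
269 [  8.3  -9.7 -25.2] [  7.7   9.4 -24.3]
275 [  5.2  -9.8 -25.6] [  4.1   9.5 -23.9]
281 [  1.2  -9.9 -24.7] [  0.9   9.6 -24.3]
287 [ -2.3 -10.  -24.6] [ -2.    9.6 -25.1]
293 [ -5.7 -10.1 -24.7] [ -4.8   9.6 -25.9]
```

Call:
carry_out:
  series:
    - [[-0.3,-0.1,0,0,0,0.01,4],[-0.3,-0.1,2.5,0,0,0.01,4],[-0.3,-0.1,5,0,0,0.01,4],[-0.3,-0.1,7,0,0,0.01,4],[-0.3,-0.1,7,0,0,0.01,4]]

```text
clock: 7.05
eef_pos: [538.3, -137.3, 93.0]
tool_rot: [-3.135, -0.002, 1.739]
force: [-0.4, 0.4, -1.9]
width: 44.6
```

```bash
python3 - <<'E'
from h import *
s,im,P=look('w5.png')
plan([540.3,-137,44],99.8)
d=get_image("side");cv2.imwrite("pics/s5.png",cv2.resize(d["img"][120:240,270:400],None,fx=5,fy=5))
hs=cv2.cvtColor(im,cv2.COLOR_BGR2HSV);m=(hs[...,0]<20)&(hs[...,1]>100)&(P[...,2]>52)&(P[...,2]<66)&(abs(P[...,0]-545)<40)
q=P[m][:,:2]
u=np.array([.170,-.985]);v=np.array([.985,.170]);o=np.array([543.7,-156.7])
if len(q):print(len(q),((q-o)@u).min(),((q-o)@v).min(),((q-o)@v).max())
E
```

```text
pos [ 538.3 -137.3   93. ] rot [-3.135e+00 -2.000e-03  1.739e+00]
pos [ 539.6 -137.3   94.8] rot [-3.138e+00 -1.000e-03  1.739e+00] t 7.1 | shift cm [0.01 0.1  5.08] turn [-0.004 -0.001 -0.003] rows>= 1.2
8 39.75945532249611 -7.124700304767832 7.165535025197067
```

View pics/s5.png

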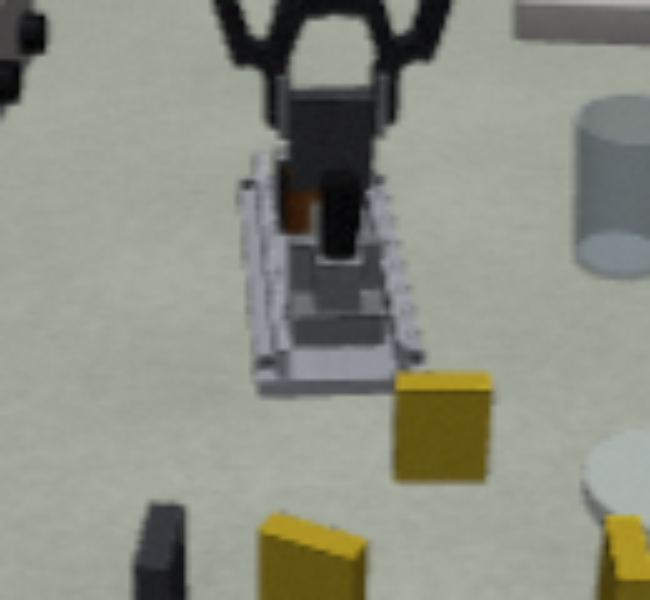

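View pics/w5.png

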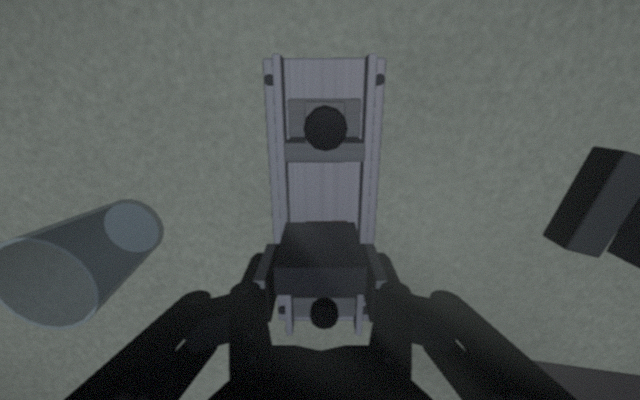

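Call:
carry_out:
  series:
    - [[0,0.2,0,0,0,0,4],[0,0.2,1.5,0,0,0,4],[0,0.2,3,0,0,0,4],[0,0.2,4.2,0,0,0,4],[0,0.2,4.8,0,0,0,4]]

```text
clock: 7.57
eef_pos: [543.5, -137.3, 48.1]
tool_rot: [3.141, 0.0, 1.739]
force: [-1.2, 0.0, -1.8]
width: 45.1
```

Call:
carry_out:
  series:
    - [[0,0,0,0,0,0,4],[0,0,0.1,0,0,0,4],[0,0,0.2,0,0,0,4]]

```text
clock: 7.82
eef_pos: [544.0, -137.3, 47.1]
tool_rot: [3.14, 0.001, 1.739]
force: [-0.7, -0.3, -0.8]
width: 44.7
```

```bash
python3 - <<'E'
from h import *
s,im,P=look('w6.png');print(s["force"])
d=get_image("side");cv2.imwrite("pics/s6.png",cv2.resize(d["img"][120:240,270:400],None,fx=5,fy=5))
E
```

```text
pos [ 544.  -137.3   47.1] rot [3.140e+00 1.000e-03 1.739e+00]
[-0.67843437 -0.3160308  -0.79516172]
```

View pics/s6.png

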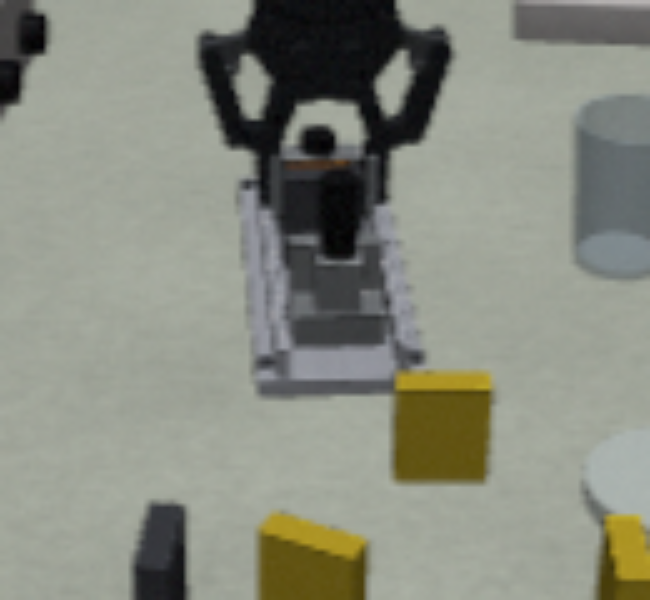

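View pics/w6.png

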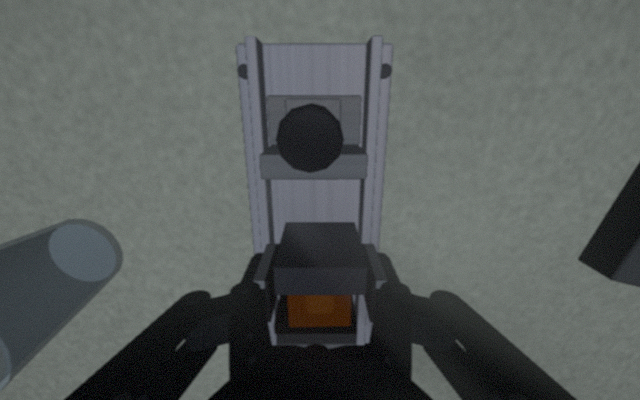

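Call:
carry_out:
  series:
    - [[0,-0.15,0,0,0,0,4],[0,-0.3,0,0,0,0,4],[0,-0.3,0.2,0,0,0,4],[0,-0.3,0.4,0,0,0,4],[0,-0.3,0.4,0,0,0,4]]

```text
clock: 8.33
eef_pos: [540.0, -137.7, 42.0]
tool_rot: [-3.141, -0.0, 1.739]
force: [0.1, 0.3, -2.3]
width: 45.1
```

```bash
python3 - <<'E'
from h import *
s,im,P=look('w7.png');print(s["force"])
E
```

```text
pos [ 540.  -137.7   42. ] rot [-3.141 -0.     1.739]
[ 0.05624116  0.28701299 -2.34490924]
```

View pics/w7.png

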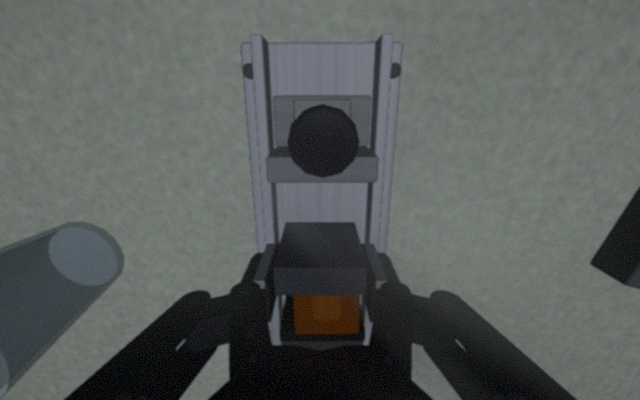

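Call:
carry_out:
  series:
    - [[0,0.05,0.1,0,0,0,4],[0,0.05,0.2,0,0,0,4],[0,0.05,0.2,0,0,0,4]]

```text
clock: 8.63
eef_pos: [541.0, -137.6, 40.6]
tool_rot: [3.141, 0.0, 1.739]
force: [0.3, -0.0, 1.9]
width: 45.1
```

Call:
carry_out:
  series:
    - [[0,0,0,0,0,0,5.2],[0,0,0,0,0,0,6],[0,0,0,0,0,0,6.5],[0,0,0,0,0,0,6.5],[0,0,0,0,0,0,6.5]]

```text
clock: 9.05
eef_pos: [540.8, -137.7, 40.3]
tool_rot: [3.141, 0.0, 1.739]
force: [0.2, 0.5, 0.6]
width: 65.2
```

Call:
carry_out:
  series:
    - [[0,0,-1.5,0,0,0,6.5],[0,0,-5,0,0,0,6.5],[0,0,-9,0,0,0,8.5],[0,0,-13,0,0,0,8.5],[0,0,-13,0,0,0,8.5]]

```text
clock: 9.47
eef_pos: [545.5, -138.1, 177.6]
tool_rot: [3.129, 0.005, 1.739]
force: [0.3, -0.3, -0.3]
width: 85.0
```

```bash
python3 - <<'E'
from h import *
s,im,P=look('w8.png')
d=get_image("side");cv2.imwrite("pics/s8.png",cv2.resize(d["img"][120:240,270:400],None,fx=5,fy=5))
plan([582,177,200],182)
E
```

```text
pos [ 545.5 -138.1  177.6] rot [3.129 0.005 1.739]
pos [ 541.8 -138.   172.2] rot [3.138e+00 2.000e-03 1.738e+00] t 9.57 | shift cm [30.38  9.23 -2.8 ] turn [ 0.002  0.004 -1.438] rows>= 11.5
```

View pics/w8.png

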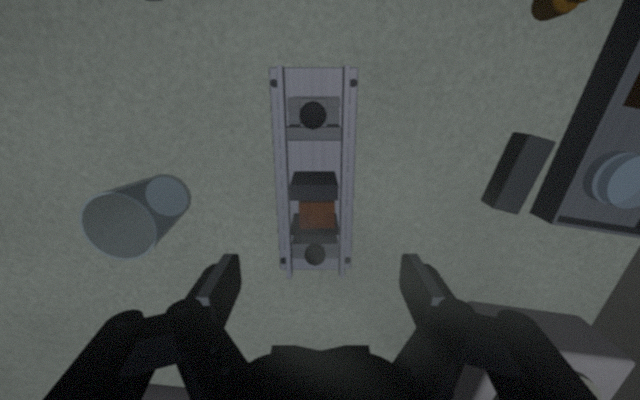

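View pics/s8.png

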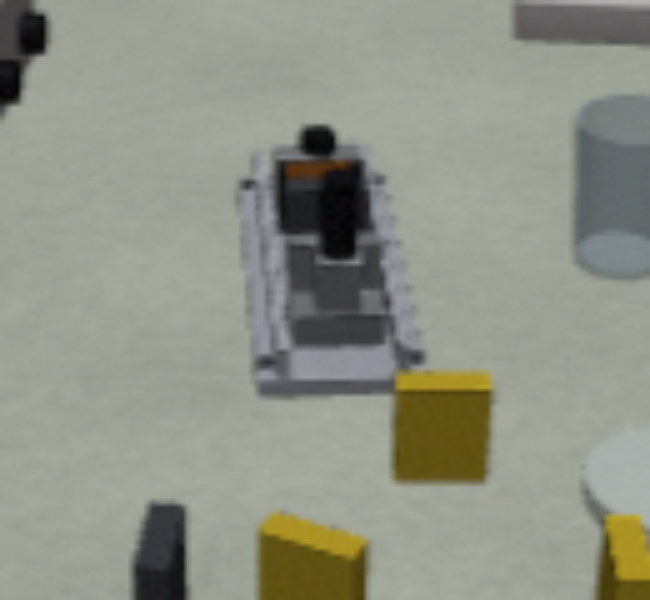

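Call:
carry_out:
  series:
    - [[2.8,0.8,-0.6,0,0,-0.12,8.5],[5.6,1.6,-1.2,0,0,-0.24,8.5],[8.4,2.5,-1.8,0,0,-0.36,8.5],[11.2,3.4,-2.4,0,0,-0.48,8.5],[14,4.2,-2.8,0,0,-0.6,8.5]]

```text
clock: 9.98
eef_pos: [557.9, 8.6, 197.2]
tool_rot: [-3.14, -0.002, 2.344]
force: [0.4, 1.0, -0.2]
width: 85.1
```

```bash
python3 -c "
from h import *
plan([582,177,200],182)"
```

```text
pos [557.9   8.6 197.2] rot [-3.140e+00 -2.000e-03  2.344e+00] t 9.98 | shift cm [10.37 13.49 -0.29] turn [-0.001 -0.002 -0.832] rows>= 6.7
```

Call:
carry_out:
  series:
    - [[2,2.7,0,0,0,-0.12,8.5],[4,5.4,0,0,0,-0.24,8.5],[6.2,8.1,0,0,0,-0.36,8.5],[8.3,10.8,0,0,0,-0.48,8.5],[10.4,13.5,0,0,0,-0.6,8.5]]

```text
clock: 10.4
eef_pos: [582.5, 177.1, 196.3]
tool_rot: [-3.14, -0.003, 2.945]
force: [0.1, 0.1, -1.4]
width: 85.0
```

Call:
carry_out:
  series:
    - [[0,0,0,0,0,-0.12,8.5],[0,0,0,0,0,-0.232,8.5],[0,0,0,0,0,-0.232,8.5],[0,0,0,0,0,-0.232,8.5],[0,0,0,0,0,-0.232,8.5]]

```text
clock: 10.82
eef_pos: [583.2, 175.1, 197.2]
tool_rot: [-3.141, -0.002, -3.116]
force: [-0.2, -0.4, -0.2]
width: 85.2
```

```bash
python3 -c "
from h import *
s,im,P=look('w9.png');dark_tops(im,P)
plan([582,177,26],182)"
```

```text
pos [583.2 175.1 197.2] rot [-3.141e+00 -2.000e-03 -3.116e+00]
[  37  103   63   54 1200] [ 69. 127.] c [529.2 -71.4] sz [50.1 37.9] ang 10.0 z 56.4 col [53. 49. 46.]
[  0 113  36  48 458] [ 15. 138.] c [ 539.2 -128.8] sz [45.7  4. ] ang 9.6 z 54.5 col [23. 21. 20.]
[404 119  51  36 861] [430. 136.] c [529.5 284. ] sz [16.6 46.3] ang 27.5 z 53.1 col [52. 50. 48.]
[299 178  44  17 711] [321. 186.] c [584.1 175.9] sz [16.6 45.9] ang 0.6 z 53.2 col [53. 52. 49.]
pos [583.4 175.1 197.6] rot [-3.141e+00 -1.000e-03 -3.116e+00] t 10.87 | shift cm [ 0.11  0.2  17.16] turn [-0.001 -0.001 -0.009] rows>= 4.1
```

View pics/w9.png

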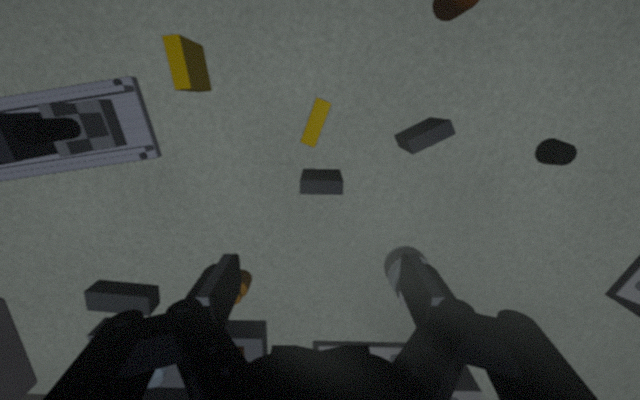

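Call:
carry_out:
  series:
    - [[-0.05,0.05,4,0,0,0.015,8.5],[-0.1,0.08,8,0,0,0.015,8.5],[-0.1,0.08,12,0,0,0.015,8.5],[-0.1,0.08,15.5,0,0,0.015,8.5],[-0.1,0.08,17.1,0,0,0.015,8.5]]

```text
clock: 11.28
eef_pos: [582.0, 174.6, 22.8]
tool_rot: [-3.138, -0.006, -3.13]
force: [0.4, -0.3, -0.3]
width: 85.3
```

Call:
carry_out:
  series:
    - [[0,0,0,0,0,0,8.5],[0,0,0,0,0,0,8.5],[0,0,0,0,0,0,4],[0,0,0,0,0,0,4],[0,0,0,0,0,0,4]]

```text
clock: 11.7
eef_pos: [585.8, 177.2, 29.2]
tool_rot: [3.141, 0.003, -3.128]
force: [-0.4, 0.4, 0.1]
width: 50.9
```

Call:
carry_out:
  series:
    - [[0,0,0,0,0,0,4],[0,0,0,0,0,0,4],[0,0,0,0,0,0,4],[0,0,0,0,0,0,4]]

```text
clock: 12.03
eef_pos: [586.0, 177.1, 29.3]
tool_rot: [3.141, 0.003, -3.128]
force: [0.9, -0.1, 6.7]
width: 45.0
```

Call:
carry_out:
  series:
    - [[0,0,-2,0,0,0,4],[0,0,-5,0,0,0,4],[0,0,-9,0,0,0,4],[0,0,-13,0,0,0,4],[0,0,-14.5,0,0,0,4]]

```text
clock: 12.45
eef_pos: [586.8, 178.6, 178.4]
tool_rot: [3.138, 0.008, -3.127]
force: [-0.3, 1.5, -1.8]
width: 44.6
```

```bash
python3 - <<'E'
from h import *
u=np.array([.170,-.985]);o=np.array([543.7,-156.7])
print(o-39*u)
plan([*(o-39*u),170],99.8)
E
```

```text
[ 537.07  -118.285]
pos [586.8 178.6 178.4] rot [ 3.138  0.008 -3.127] t 12.45 | shift cm [  5.4  -29.61   0.7 ] turn [0.008 0.004 1.414] rows>= 11.3
```

Call:
carry_out:
  series:
    - [[0.4,-2.4,0,0,0,0.12,4],[0.8,-4.8,0,0,0,0.24,4],[1.3,-7.2,0,0,0,0.36,4],[1.7,-9.6,0,0,0,0.48,4],[2.2,-12,0,0,0,0.6,4]]

```text
clock: 12.87
eef_pos: [564.0, 55.3, 173.0]
tool_rot: [3.141, 0.001, 2.55]
force: [1.1, -0.4, -2.3]
width: 44.8
```

```bash
python3 -c "
from h import *
plan([537.1,-118.3,172],99.8)"
```

```text
pos [564.   55.3 173. ] rot [3.141e+00 1.000e-03 2.550e+00] t 12.87 | shift cm [ -7.45 -15.91   0.1 ] turn [0.001 0.001 0.808] rows>= 6.5
```

Call:
carry_out:
  series:
    - [[-1.4,-3.1,0,0,0,0.12,4],[-2.9,-6.2,0,0,0,0.24,4],[-4.4,-9.4,0,0,0,0.36,4],[-5.9,-12.6,0,0,0,0.48,4],[-7.4,-15.8,0,0,0,0.6,4]]

```text
clock: 13.28
eef_pos: [538.1, -117.6, 173.1]
tool_rot: [3.141, 0.001, 1.95]
force: [0.5, -0.8, -1.5]
width: 45.0
```

Call:
carry_out:
  series:
    - [[0,0,0,0,0,0.1,4],[0,0,0,0,0,0.208,4],[0,0,0,0,0,0.208,4],[0,0,0,0,0,0.208,4],[0,0,0,0,0,0.208,4]]

```text
clock: 13.7
eef_pos: [538.7, -115.3, 172.7]
tool_rot: [3.141, -0.0, 1.752]
force: [-0.6, 0.3, -1.4]
width: 44.7
```

```bash
python3 - <<'E'
from h import *
plan([537.1,-118.3,172],99.8)
s=read_state();d=get_image("wrist");cv2.imwrite("pics/w10.png",d["img"]);C=cloud(d["T_tool_cam"],d["mtx"],d["z_map"]);P=cloud(TW("wrist",d,s),d["mtx"],d["z_map"])
print(C[230:260:6,320].round(1),C[262:292:6,320].round(1))
t=get_image("top");P=cloud(t["T"],t["mtx"],t["z_map"])
E
```

```text
pos [ 538.7 -115.3  172.7] rot [ 3.141 -0.     1.752] t 13.7 | shift cm [-0.26 -0.21  0.07] turn [ 0.001 -0.     0.01 ] rows>= 0.1
[[  9.2  -0.1  16.1]
 [  9.1  -0.2   8.1]
 [  9.6  -0.2  -0.3]
 [  9.3  -0.2  -6.7]
 [  9.8  -0.2 -13.8]] [[  9.3  -0.2 -20.6]
 [  7.8  -0.2 -23.6]
 [  4.3  -0.2 -23.3]
 [  1.9  -0.2 -24.9]
 [ -2.5  -0.2 -23.5]]
```

View pics/w10.png

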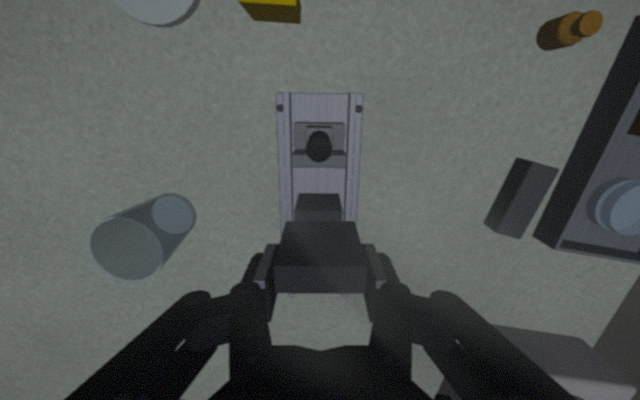

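```bash
python3 - <<'E'
from h import *
u=np.array([.170,-.985]);v=np.array([.985,.170]);o=np.array([543.7,-156.7])
s,im,P=look('w10b.png')
for r in range(186,222,3):
    p=P[r,318]; print(r,p.round(1),"clamp",((p[:2]-o)@u).round(1),((p[:2]-o)@v).round(1))
print((s["eef_pos"][:2]-o)@u)
E
```

```text
pos [ 538.7 -115.4  172.5] rot [ 3.141 -0.     1.751]
186 [ 537.4 -120.6   11.8] clamp -36.7 -0.1
189 [ 538.  -124.2   11.4] clamp -33.0 -0.1
192 [ 538.7 -127.9   10.6] clamp -29.3 -0.0
195 [ 538.9 -128.7   18.8] clamp -28.4 -0.0
198 [ 538.9 -128.3   30.3] clamp -28.8 0.1
201 [ 539.  -128.8   38.5] clamp -28.3 0.1
204 [ 538.9 -128.    49.9] clamp -29.1 0.2
207 [ 539.  -128.5   57. ] clamp -28.6 0.2
210 [ 539.  -128.    66.3] clamp -29.0 0.2
213 [ 539.6 -131.4   65.4] clamp -25.7 0.3
216 [ 540.2 -134.6   64.9] clamp -22.3 0.3
219 [ 540.7 -137.7   64.7] clamp -19.2 0.3
-41.50233571773294
```

Call:
carry_out:
  series:
    - [[-0.1,-0.1,0,0,0,0.01,4],[-0.1,-0.1,2.5,0,0,0.01,4],[-0.1,-0.1,5,0,0,0.01,4],[-0.1,-0.1,7.5,0,0,0.01,4],[-0.1,-0.1,7.5,0,0,0.01,4]]

```text
clock: 14.27
eef_pos: [534.5, -116.9, 93.4]
tool_rot: [-3.134, -0.003, 1.738]
force: [-0.0, -0.2, -1.4]
width: 45.0
```

Call:
carry_out:
  series:
    - [[0,0,0,0,0,0,4],[0,0,0,0,0,0,4]]

```text
clock: 14.43
eef_pos: [538.6, -117.1, 98.3]
tool_rot: [3.14, 0.0, 1.738]
force: [0.2, -0.0, -0.0]
width: 44.7
```

```bash
python3 - <<'E'
from h import *
u=np.array([.170,-.985]);v=np.array([.985,.170]);o=np.array([543.7,-156.7])
s,im,P=look('w11.png')
print((s["eef_pos"][:2]-o)@u,(s["eef_pos"][:2]-o)@v)
E
```

```text
pos [ 538.6 -117.1   98.3] rot [3.14  0.    1.738]
-39.86264969725353 1.7356351587468897
```

View pics/w11.png

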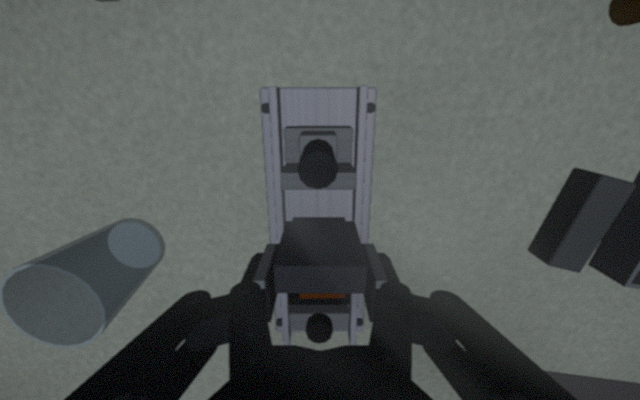

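Call:
carry_out:
  series:
    - [[0.05,-0.1,1,0,0,0,4],[0.05,-0.1,2,0,0,0,4],[0.05,-0.1,3.5,0,0,0,4],[0.05,-0.1,4.7,0,0,0,4],[0.05,-0.1,5.2,0,0,0,4]]

```text
clock: 14.9
eef_pos: [535.5, -116.8, 43.5]
tool_rot: [-3.139, -0.001, 1.738]
force: [0.3, -0.9, -1.0]
width: 45.3
```

Call:
carry_out:
  series:
    - [[0,0,0,0,0,0,4],[0,0,0,0,0,0,4],[0,0,0,0,0,0,4]]

```text
clock: 15.15
eef_pos: [537.1, -116.9, 45.7]
tool_rot: [3.141, 0.0, 1.738]
force: [1.1, 0.1, -0.5]
width: 44.9
```

```bash
python3 - <<'E'
from h import *
u=np.array([.170,-.985]);v=np.array([.985,.170]);o=np.array([543.7,-156.7])
s,im,P=look('w12.png')
print((s["eef_pos"][:2]-o)@u,(s["eef_pos"][:2]-o)@v,s["force"])
d=get_image("side");cv2.imwrite("pics/s12.png",cv2.resize(d["img"][120:240,270:400],None,fx=5,fy=5))
E
```

```text
pos [ 537.1 -116.9   45.7] rot [3.141 0.    1.738]
-40.362267128337876 0.2912355805389124 [ 1.13532343  0.11643607 -0.54995556]
```

View pics/w12.png

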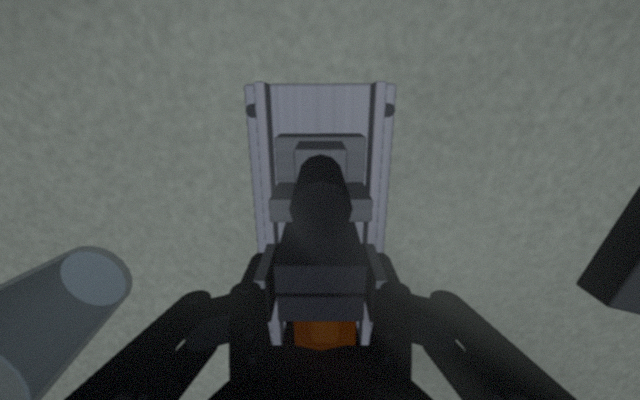

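View pics/s12.png

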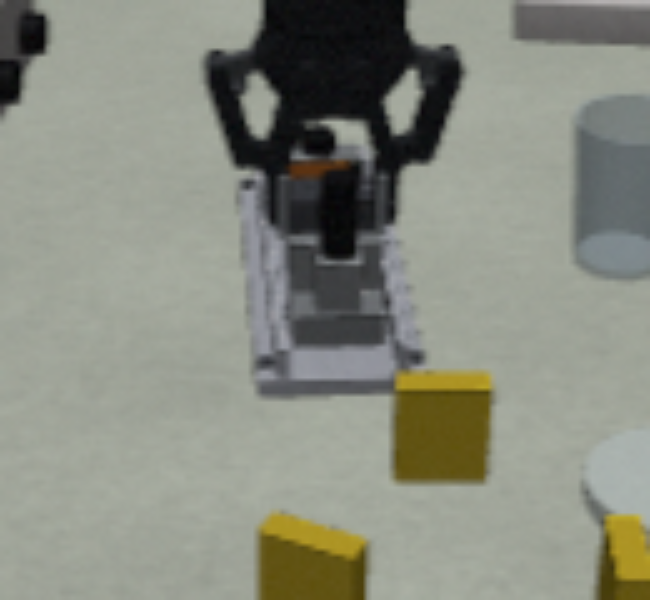

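Centred between the walls with a gap ahead. Now seating it.

Call:
carry_out:
  series:
    - [[0,0,0.2,0,0,0,4],[0,0,0.4,0,0,0,4],[0,0,0.5,0,0,0,4],[0,0,0.5,0,0,0,4]]

```text
clock: 15.58
eef_pos: [537.0, -117.0, 41.3]
tool_rot: [3.141, 0.001, 1.738]
force: [-1.3, -0.1, 7.3]
width: 44.8
```

Call:
carry_out:
  series:
    - [[0,0,0,0,0,0,5.2],[0,0,0,0,0,0,6],[0,0,0,0,0,0,6.5],[0,0,0,0,0,0,6.5],[0,0,0,0,0,0,6.5]]

```text
clock: 16.0
eef_pos: [536.7, -116.9, 40.2]
tool_rot: [-3.141, -0.0, 1.738]
force: [0.3, 1.0, -0.8]
width: 64.9
```

Call:
carry_out:
  series:
    - [[0,0,-1.5,0,0,0,6.5],[0,0,-5,0,0,0,6.5],[0,0,-9,0,0,0,8.5],[0,0,-12,0,0,0,8.5],[0,0,-12,0,0,0,8.5]]

```text
clock: 16.42
eef_pos: [540.7, -117.1, 166.1]
tool_rot: [3.131, 0.003, 1.738]
force: [0.5, 0.0, 0.1]
width: 84.9
```

Call:
carry_out:
  series:
    - [[2,0,0,0,0,0,8.5],[4,0,0,0,0,0,8.5],[5.4,0,0,0,0,0,8.5],[5.4,0,0,0,0,0,8.5],[5.4,0,0,0,0,0,8.5]]

```text
clock: 16.83
eef_pos: [527.6, -63.3, 160.2]
tool_rot: [-3.141, 0.0, 1.739]
force: [0.6, 0.8, 0.1]
width: 84.8
```

```bash
python3 - <<'E'
from h import *
u=np.array([.170,-.985]);v=np.array([.985,.170]);o=np.array([543.7,-156.7])
s,im,P=look('w13.png')
print((s["eef_pos"][:2]-o)@u,(s["eef_pos"][:2]-o)@v,s["force"])
m=(P[...,2]>92)&(P[...,2]<112)&(abs(P[...,0]-530)<30)&(abs(P[...,1]+65)<30);q=P[m]
c,r=cv2.minEnclosingCircle(q[:,:2].astype(np.float32));print("handle",c,r,q[:,2].max(),((np.array(c)-o)@u),((np.array(c)-o)@v))
plan([*(o-94*u),70],99.8)
d=get_image("side");cv2.imwrite("pics/s13.png",cv2.resize(d["img"][120:240,270:400],None,fx=5,fy=5))
E
```

```text
pos [527.6 -63.3 160.2] rot [-3.141  0.     1.739]
-94.75750543388253 0.02522769140340131 [0.64708269 0.79299388 0.12534829]
handle (528.0171508789062, -65.22917938232422) 9.970157623291016 108.89530755087583 -92.76484265899659 0.10243312072749333
pos [527.7 -64.4 160.1] rot [-3.141e+00  1.000e-03  1.738e+00] t 16.88 | shift cm [0.03 0.01 9.01] turn [-0.     0.001 -0.004] rows>= 2.2
```

View pics/w13.png

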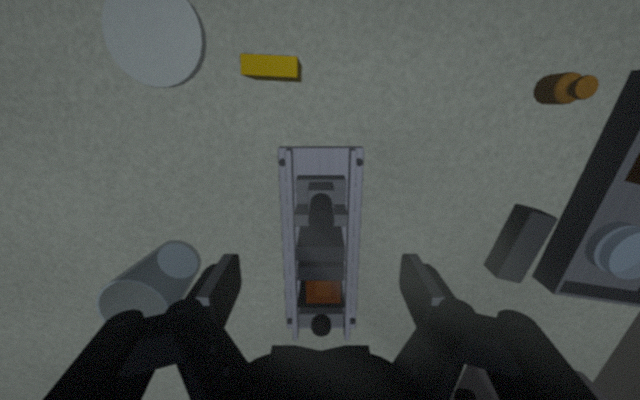

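View pics/s13.png

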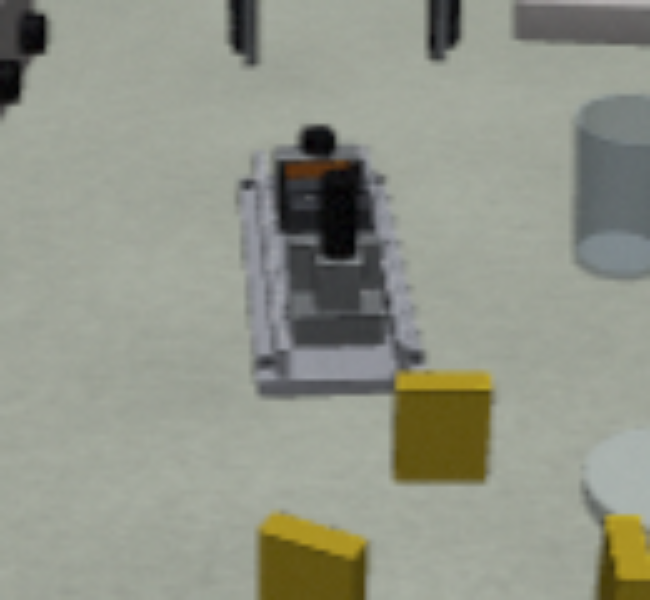

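Call:
carry_out:
  series:
    - [[0,0,3,0,0,0,8.5],[0,0,6,0,0,0,8.5],[0,0,8.7,0,0,0,8.5],[0,0,8.7,0,0,0,8.5],[0,0,8.7,0,0,0,8.5]]

```text
clock: 17.35
eef_pos: [526.8, -64.6, 72.4]
tool_rot: [-3.138, -0.0, 1.736]
force: [0.4, -0.4, 0.6]
width: 85.1
```

Call:
carry_out:
  series:
    - [[0,0,0,0,0,0,1.5],[0,0,0,0,0,0,1.5],[0,0,0,0,0,0,1.5],[0,0,0,0,0,0,1.5],[0,0,0,0,0,0,1.5]]

```text
clock: 17.77
eef_pos: [528.3, -63.8, 74.2]
tool_rot: [3.14, 0.001, 1.738]
force: [0.7, 0.2, -0.2]
width: 25.2
```

Call:
carry_out:
  series:
    - [[0,0,0,0,0,0,1.5],[0,0,0,0,0,0,1.5],[0,0,0,0,0,0,1.5],[0,0,0,0,0,0,1.5]]

```text
clock: 18.1
eef_pos: [528.4, -63.7, 74.3]
tool_rot: [3.14, 0.001, 1.738]
force: [-0.2, -0.2, 5.6]
width: 19.0
```

```bash
python3 - <<'E'
from h import *
u=np.array([.170,-.985]);v=np.array([.985,.170]);o=np.array([543.7,-156.7])
s,im,P=look('w14.png')
print((s["eef_pos"][:2]-o)@u,(s["eef_pos"][:2]-o)@v,s["force"],s["width"])
d=get_image("top")
cv2.imwrite("pics/t14.png",cv2.resize(d["img"][165:240,365:480],None,fx=6.5,fy=6.5,interpolation=2))
E
```

```text
pos [528.4 -63.7  74.3] rot [3.140e+00 1.000e-03 1.738e+00]
-94.21822640099882 0.7275022547207701 [-0.16969103 -0.16224464  5.56416766] 18.968086100932624
```

View pics/w14.png

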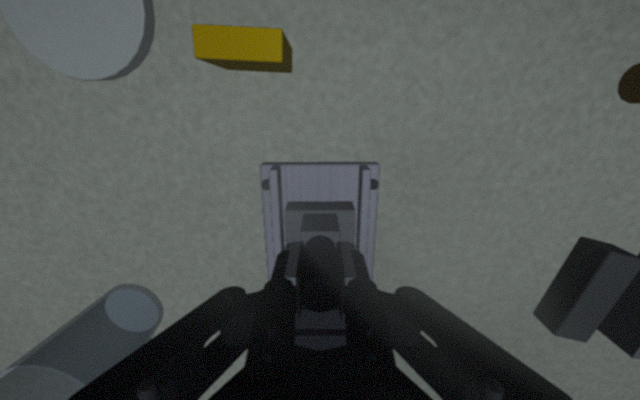

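Call:
carry_out:
  series:
    - [[-0.6,0,0,0,0,0,1.5],[-1.2,0,0,0,0,0,1.5],[-1.8,0,0,0,0,0,1.5],[-2.3,0,0,0,0,0,1.5],[-2.3,0,0,0,0,0,1.5]]

```text
clock: 18.62
eef_pos: [532.3, -86.6, 74.3]
tool_rot: [3.14, 0.0, 1.737]
force: [-0.1, -1.4, 5.1]
width: 18.7
```

Call:
carry_out:
  series:
    - [[-0.15,0,0,0,0,0,1.5],[-0.3,0,0,0,0,0,1.5],[-0.5,0,0,0,0,0,1.5],[-0.5,0,0,0,0,0,1.5],[-0.5,0,0,0,0,0,1.5]]

```text
clock: 19.03
eef_pos: [532.9, -89.9, 74.3]
tool_rot: [3.14, -0.001, 1.739]
force: [-1.6, 2.3, 6.0]
width: 18.5
```

```bash
cat >>h.py <<'E'
U=np.array([.170,-.985]);V=np.array([.985,.170]);O=np.array([543.7,-156.7])
def st():
    s=read_state();p=s["eef_pos"][:2]-O
    print("clk",round(s["clock"],2),"clampx",round(p@U,1),"y",round(p@V,1),"z",s["eef_pos"][2].round(1),"travel",round(p@U+94,1),"F along",round(s["force"][:2]@U,2),"F",s["force"].round(1),"w",round(s["width"],1))
E
python3 - <<'E'
from h import *
st();look('w15.png')
for n in("top","side"):
    d=get_image(n);b=dict(top=(165,240,365,480),side=(120,240,270,400))[n]
    cv2.imwrite(f"pics/{n}15.png",cv2.resize(d["img"][b[0]:b[1],b[2]:b[3]],None,fx=5,fy=5,interpolation=2))
st()
E
```

```text
clk 19.03 clampx -67.7 y 0.8 z 74.3 travel 26.3 F along -2.51 F [-1.6  2.3  6. ] w 18.5
pos [532.9 -89.9  74.3] rot [ 3.140e+00 -1.000e-03  1.739e+00]
clk 19.18 clampx -67.6 y 0.7 z 74.3 travel 26.4 F along -2.59 F [-1.6  2.4  5.8] w 18.7
```

View pics/w15.png

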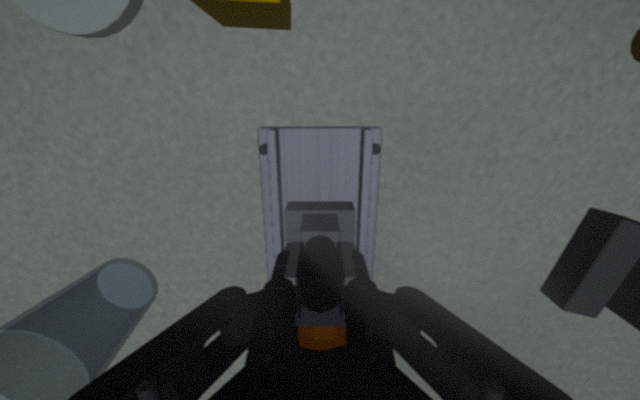

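View pics/top15.png

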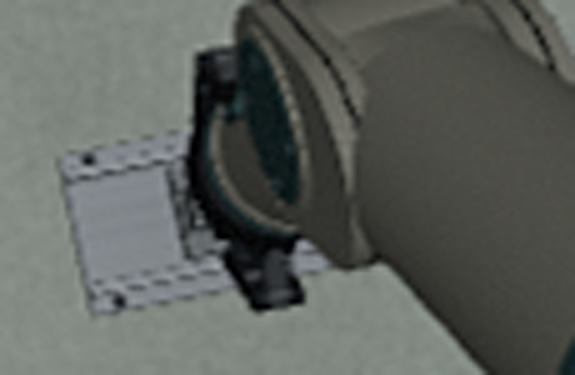

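View pics/side15.png

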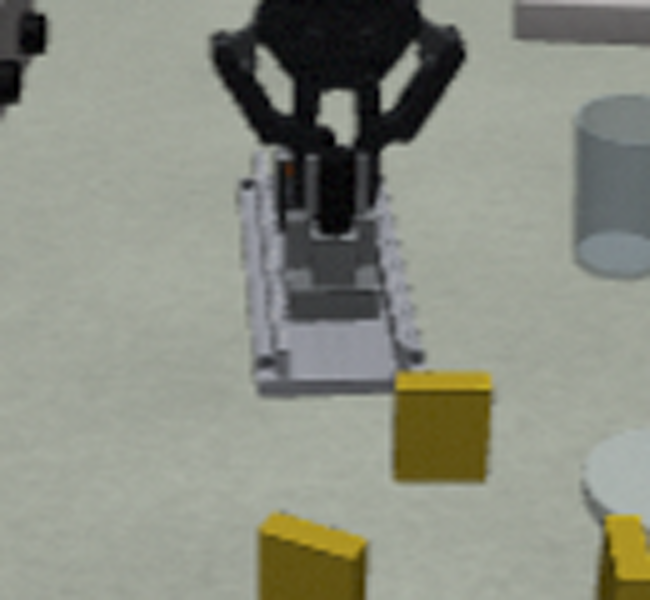

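Call:
carry_out:
  series:
    - [[-0.1,0,0,0,0,0,1.5],[-0.2,0,0,0,0,0,1.5],[-0.2,0,0,0,0,0,1.5]]

```text
clock: 19.43
eef_pos: [533.2, -91.6, 74.3]
tool_rot: [3.14, -0.001, 1.739]
force: [-1.4, 3.2, 6.5]
width: 18.3
```

```bash
python3 -c "
from h import *
st()"
```

```text
clk 19.43 clampx -66.0 y 0.7 z 74.3 travel 28.0 F along -3.44 F [-1.4  3.2  6.5] w 18.3
```

Call:
carry_out:
  series:
    - [[-0.1,0,0,0,0,0,1.5],[-0.2,0,0,0,0,0,1.5],[-0.2,0,0,0,0,0,1.5]]

```text
clock: 19.68
eef_pos: [533.5, -93.2, 74.3]
tool_rot: [3.14, -0.002, 1.739]
force: [-1.3, 4.3, 5.6]
width: 18.4
```

```bash
python3 -c "
from h import *
st()"
```

```text
clk 19.68 clampx -64.3 y 0.7 z 74.3 travel 29.7 F along -4.42 F [-1.3  4.3  5.6] w 18.4
```

Call:
carry_out:
  series:
    - [[-0.1,0,0,0,0,0,1.5],[-0.2,0,0,0,0,0,1.5],[-0.2,0,0,0,0,0,1.5]]

```text
clock: 19.93
eef_pos: [533.5, -93.5, 74.3]
tool_rot: [3.14, -0.004, 1.74]
force: [-2.3, 8.0, 9.1]
width: 18.9
```

```bash
python3 -c "
from h import *
st()"
```

```text
clk 19.93 clampx -63.9 y 0.7 z 74.3 travel 30.1 F along -8.3 F [-2.3  8.   9.1] w 18.9
```

Call:
carry_out:
  series:
    - [[-0.1,0,0,0,0,0,1.5],[-0.2,0,0,0,0,0,1.5],[-0.3,0,0,0,0,0,1.5],[-0.3,0,0,0,0,0,1.5]]

```text
clock: 20.27
eef_pos: [533.8, -95.3, 74.3]
tool_rot: [3.14, -0.005, 1.741]
force: [-3.1, 10.6, 8.0]
width: 18.7
```

```bash
python3 -c "
from h import *
st()"
```

```text
clk 20.27 clampx -62.1 y 0.7 z 74.3 travel 31.9 F along -10.99 F [-3.1 10.6  8. ] w 18.7
```

Call:
carry_out:
  series:
    - [[-0.1,0,0,0,0,0,1.5],[-0.2,0,0,0,0,0,1.5],[-0.3,0,0,0,0,0,1.5],[-0.3,0,0,0,0,0,1.5]]

```text
clock: 20.6
eef_pos: [534.1, -97.2, 74.3]
tool_rot: [3.141, -0.006, 1.742]
force: [-4.9, 11.7, 9.3]
width: 18.6
```

```bash
python3 -c "
from h import *
st()"
```

```text
clk 20.6 clampx -60.3 y 0.7 z 74.3 travel 33.7 F along -12.35 F [-4.9 11.7  9.3] w 18.6
```

Call:
carry_out:
  series:
    - [[-0.1,0,0,0,0,0,1.5],[-0.2,0,0,0,0,0,1.5],[-0.2,0,0,0,0,0,1.5],[-0.2,0,0,0,0,0,1.5],[-0.2,0,0,0,0,0,1.5]]

```text
clock: 21.02
eef_pos: [534.3, -98.3, 74.3]
tool_rot: [3.141, -0.007, 1.742]
force: [-4.3, 13.3, 10.4]
width: 18.5
```

```bash
python3 - <<'E'
from h import *
st();s,im,P=look('w16.png')
d=get_image("side");cv2.imwrite("pics/side16.png",cv2.resize(d["img"][120:240,270:400],None,fx=5,fy=5,interpolation=2))
cv2.imwrite("pics/side16f.png",d["img"])
q=P[185:400]
for r in range(180,345,5):
    p=P[r,320];print(r,p.round(0),"cx",round((p[:2]-O)@U,1),end="; ")
t=get_image("top");cv2.imwrite("pics/top16.png",t["img"])
st()
E
```

```text
clk 21.02 clampx -59.1 y 0.7 z 74.3 travel 34.9 F along -13.86 F [-4.3 13.3 10.4] w 18.5
pos [534.3 -98.3  74.3] rot [ 3.141 -0.007  1.742]
180 [529. -70.   9.] cx -87.3; 185 [530. -74.  10.] cx -83.6; 190 [531. -78.  11.] cx -80.0; 195 [531. -82.  11.] cx -75.9; 200 [532. -86.  10.] cx -71.5; 205 [532. -87.  20.] cx -70.9; 210 [532. -86.  31.] cx -71.2; 215 [533. -88.  35.] cx -69.3; 220 [533. -89.  43.] cx -68.8; 225 [532. -88.  53.] cx -69.6; 230 [532. -88.  60.] cx -69.2; 235 [533. -90.  63.] cx -67.2; 240 [533. -90.  70.] cx -67.7; 245 [533. -90.  76.] cx -67.4; 250 [533. -91.  80.] cx -66.9; 255 [533. -90.  86.] cx -67.1; 260 [533. -90.  91.] cx -67.1; 265 [533. -91.  95.] cx -66.9; 270 [533. -90. 100.] cx -67.2; 275 [533. -90. 105.] cx -67.2; 280 [533. -92. 106.] cx -65.8; 285 [533. -94. 106.] cx -63.0; 290 [534. -97. 107.] cx -60.7; 295 [ 534. -100.  106.] cx -57.7; 300 [ 535. -103.  106.] cx -54.7; 305 [ 535. -106.  106.] cx -51.6; 310 [ 536. -108.  106.] cx -49.1; 315 [ 542. -146.   66.] cx -11.0; 320 [ 543. -149.   67.] cx -7.8; 325 [ 544. -153.   67.] cx -3.6; 330 [ 546. -164.   59.] cx 7.7; 335 [ 546. -170.   58.] cx 13.2; 340 [ 547. -173.   58.] cx 16.9; clk 21.17 clampx -59.1 y 0.7 z 74.3 travel 34.9 F along -13.94 F [-4.  13.5 10.1] w 18.3
```

View pics/w16.png

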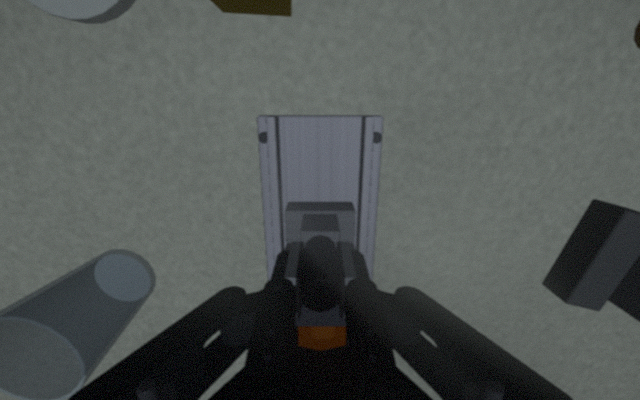

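View pics/side16.png

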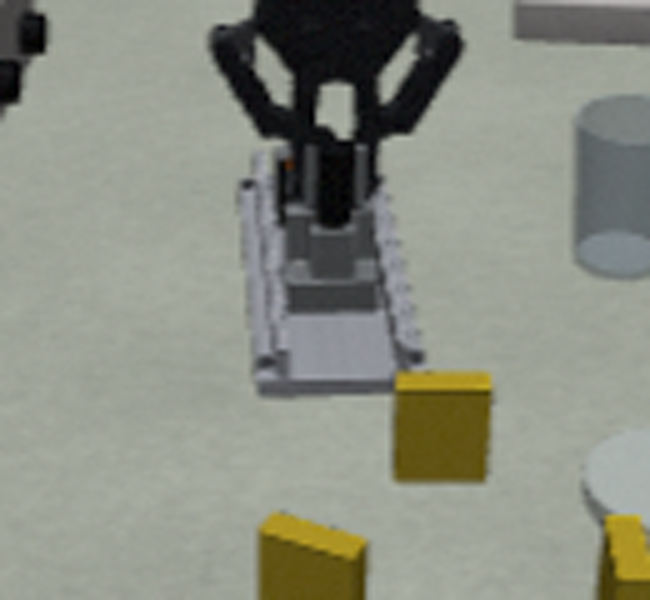

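View pics/top16.png

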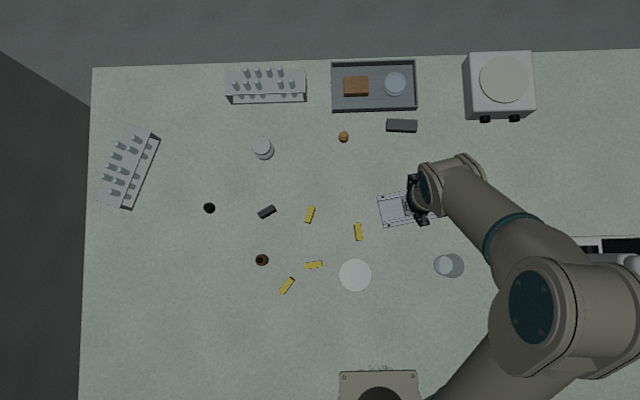

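Call:
carry_out:
  series:
    - [[0,0,0,0,0,0,1.5],[0,0,0,0,0,0,1.5],[0,0,0,0,0,0,1.5]]

```text
clock: 21.42
eef_pos: [534.3, -98.3, 74.3]
tool_rot: [3.141, -0.007, 1.742]
force: [-4.0, 13.0, 9.9]
width: 18.9
```

```bash
python3 -c "
from h import *
st();print(finish_job())"
```

```text
clk 21.42 clampx -59.1 y 0.7 z 74.3 travel 34.9 F along -13.49 F [-4.  13.   9.9] w 18.9
the job is handed in; nothing more can be done
None
```

I dropped two of the dark spacers upright into the trough, gripped the black handle and pushed the jaw shut. I handed the job in still holding the jaw, at 21.4 s on the clock.

**Number of spacers:** the specimen's front face measured at clamp x of about -8 mm. One spacer would not reach within the jaw's travel, and three would stop it too early, so two was right.

**Last checks:**
- **Jaw:** travel was about 34.9 mm and steady, with about 13.5 N along the push.
- **Pad:** the stack met it at about 30 mm of travel, so I estimate it is pressed in about 5 mm. That comes from travel and force; I did not see the pad directly.
- **Stack:** the depth reading puts the tops of the visible spacer and the specimen at their seated heights (about 67 and 59 mm).
- **Bench:** in the last top view the spare spacer and the bystanders stand where they started. The arm blocked part of the clamp in that view.

**Readings that disagreed:** tool positions read just after fast moves differed by 2–5 mm from the settled ones, so I let the arm settle and re-centred both spacers by the wrist camera before lowering them. An upward force of about 10 N also showed while gripping the handle; I left it, as it is far below the limits.

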